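Change the filters on a test manifold

ROBOT

A 6-joint arm with a two-finger parallel gripper is mounted at the origin on the work surface. World frame = base frame: x ahead of the robot, y to its left, z up, the work surface at z = 0. Lengths are in m, angles in rad, forces in N, time in s.
With the tool pointing down it reaches from about 0.325 to 0.775 m from the base axis. Payload 9.3 kg.
Tool frame: the origin (TCP) lies at the very end of the fingers, on their centre line; the grasp point (between the pads) lies 19 mm behind it; z points along the fingers, y is the line along which they close (so a half turn about z gives the same grasp; the last joint's range is limited). The gripper opens to 85 mm and grips with 20 to 120 N. Pads are 22 mm wide; open, the fingers measure 114 mm over their backs; the gripper's body (76 mm by 85 mm) begins 54 mm behind the grasp point. The pads swing forward as they close: fully open they stand 13 mm farther back than shut.
Start: joints at [1.106, 0.259, 0.021, 1.334, 0, 1.418], TCP at [0.169, 0.523, 0.231] pointing down, gripper open.
Joint ranges: [-3.04, 3.04], [-0.91, 1.82], [-1.04, 1.36], [-1.92, 1.95], [-1.52, 1.45], [-3.14, 3.14]. Speed limits (rad/s): [2.22, 2.22, 2.79, 3.14, 3.14, 3.14].

INTERFACE

Orientations are given as [roll, pitch, yaw] about the fixed x, y, z axes, in that order (R = Rz(yaw) Ry(pitch) Rx(roll)).
In Python, from rig import arm, cams, nets gives the robot as it stands. The module is installed in compiled form; this text tells all that it offers.
- The arm moves only by the shell command python3 -m handwheel 'ROWS' [FORCE]. ROWS is JSON, a list of rows, each an object with "grip": the finger opening in m, from 0 to 0.0854; "dp": the shift along the world's x, y, z in m, a list of three; "roll": the turn about the world's z in degrees. A call has 1 to 12 rows; each row is the pose to reach, as a shift and turn from the pose commanded when the call began; what a row does not reach only later rows make up. A row lasts 1/10 s, in which the tool goes at most 50 mm and 8.59 degrees, less where a joint would pass 70% of its speed; a pose out of reach is approached as far as the arm can. A call with a gripper value outside its range is refused whole. The fingers move at their own pace and stop on an object; FORCE is the grip in N (left out, the last holds). Time passes only in rows, so rows that repeat a pose let the fingers close. It gives the time, the measured TCP pose, the force, the opening and the grip force at its end, in the units of the state.
- arm.observe(): the state, without advancing time (a new reading comes with each control period).
- cams.capture(name): name is "side" or "top"; returns a dict with "frame" (400x640x3 uint8, blue, green, red), "z_map" (400x640 float32, m along the optical axis (not along the pixel's ray), 0 where there is no reading), "camera_matrix" (3x3 intrinsics, pixels), "view" (4x4, takes a point from world to camera coordinates). Camera axes: x right, y up, looking along -z (the intrinsics and any distortion apply to the point x, -y, -z); pixel columns grow to the right and rows downward; lengths in m; the calibration is good to about 2 mm. A picture is of the moment at which its call begins.
- arm.job_done(): hands the job in; it is judged then, once.
Trained networks look in a picture, given as the dict that the camera call returned (one of the last four; its "shot" number tells which), for a name from the list of things; names that differ only in an ending like _2 or _b are one class to them, and where a whole thing is asked for, a point or a joint stands for the part that bears it (a point fixed in the world has none). Each returns a list of dicts, best first, with "score" (0 to 1); they miss things now and then, are a little off and sometimes report something else, mostly with a low value. They report only what shows in the picture. A call takes as long as a camera call. They do not tell look-alikes from the thing itself.
- nets.find_in(picture, thing): "point" ([x, y, z] in m, in the coordinates of the camera as it stood for that picture, good to about 4 mm: the middle of the surface that is visible of it).
- nets.tip_of(picture, thing): "point" ([x, y, z] in m, in the coordinates of the camera as it stood for that picture, good to about 4 mm: a listed point, or the origin of a listed thing).
The state is a dict: "time": time; "joints": joint angles; "joint_velocities": joint speeds; "effort": joint torques, N m; "position": TCP position; "eef_rot": TCP orientation; "wrist_force": force on the tool from outside, world axes, zero at the start; "torque": the same for the moment, N m; "grip_width": finger opening in m; "grasp_force": force on a finger pad.
Only numpy, scipy, OpenCV 4.12 (cv2) and the standard library are available. Lean on these libraries where they do the work, as an engineer would, in place of code of your own. Each camera call takes 0.05 s, during which the arm holds its last target. There are 200 camera calls.

TASK

Change the filters on the test manifold. First turn the air valve knob fully anticlockwise to its stop (off), then turn the zero knob until the gauge pointer reads zero. Only then take each spent canister (those already in ports) out and stand it upright in the crate, and lock every fresh canister from the bench into a port of its own (lugs in the gaps, push down, turn clockwise to the stop), without shoving aside or knocking over the beaker or the plain tin; leave the valve off and the gauge on zero.

Things in the scene. Friction and masses are not known exactly. Their poses are not given: they have to be found in the camera images.
- canister0_mid (a point): Grey filter canister, 83 mm tall, 0.18 kg; the point is on its axis, 41.5 mm above its underside. Drum 90 mm across, its top 5.5 mm above the point. On it an upright grip bar 70 long, 16 wide, 36 mm tall. x: along the bar, z: up; either way round is the same. Fresh; stands on the bench. Two or three fresh ones are there.
- canister1_mid (a point): Grey filter canister, 83 mm tall, 0.18 kg; the point is on its axis, 41.5 mm above its underside. Drum 90 mm across, its top 5.5 mm above the point. On it an upright grip bar 70 long, 16 wide, 36 mm tall. x: along the bar, z: up; either way round is the same. Spigot below the drum: 52 mm across, 17 mm tall.
- canister2_mid (a point): Grey filter canister, 83 mm tall, 0.18 kg; the point is on its axis, 41.5 mm above its underside. Drum 90 mm across, its top 5.5 mm above the point. On it an upright grip bar 70 long, 16 wide, 36 mm tall. x: along the bar, z: up; either way round is the same. Two lugs at the foot, in line with the bar: 72 mm over both, 16 wide, 6 mm thick.
- spent0_mid (a point): Spent filter canister, the same make, 83 mm tall, 0.18 kg; the point is on its axis, 41.5 mm above its underside. Drum 90 mm across, its top 5.5 mm above the point. On it an upright grip bar 70 long, 16 wide, 36 mm tall. x: along the bar, z: up; either way round is the same. If there, it starts locked in port 0, bar about 80 degrees clockwise of the gaps. Undo: press down, turn anticlockwise till in line with the gaps, lift.
- spent1_mid (a point): Spent filter canister, the same make, 83 mm tall, 0.18 kg; the point is on its axis, 41.5 mm above its underside. Drum 90 mm across, its top 5.5 mm above the point. On it an upright grip bar 70 long, 16 wide, 36 mm tall. x: along the bar, z: up; either way round is the same. If there, it starts locked in port 1, bar about 80 degrees clockwise of the gaps. Undo: press down, turn anticlockwise till in line with the gaps, lift.
- spent2_mid (a point): Spent filter canister, the same make, 83 mm tall, 0.18 kg; the point is on its axis, 41.5 mm above its underside. Drum 90 mm across, its top 5.5 mm above the point. On it an upright grip bar 70 long, 16 wide, 36 mm tall. x: along the bar, z: up; either way round is the same. If there, it starts locked in port 2, bar about 80 degrees clockwise of the gaps. Undo: press down, turn anticlockwise till in line with the gaps, lift.
- crate_in (a point): Centre of the inner floor (5 mm above the bench) of an open grey plastic crate for spent canisters, inside 260 mm along x by 125 mm along y, walls 50 mm high, fixed on the bench. Two canisters stand side by side along x, 120 mm apart. z up.
- port0: Bayonet port in the manifold's top (any canister fits any port). Origin on its axis at the cavity floor, z up. Black collar 15 mm high, opening 55 mm, with two opposite gaps for the lugs; x points along the gaps, so the canister's bar enters in line with x (about 4 degrees free either way). The left one seen from the robot.
- port1: Bayonet port in the manifold's top (any canister fits any port). Origin on its axis at the cavity floor, z up. Black collar 15 mm high, opening 55 mm, with two opposite gaps for the lugs; x points along the gaps, so the canister's bar enters in line with x (about 4 degrees free either way). The middle one.
- port2: Bayonet port in the manifold's top (any canister fits any port). Origin on its axis at the cavity floor, z up. Black collar 15 mm high, opening 55 mm, with two opposite gaps for the lugs; x points along the gaps, so the canister's bar enters in line with x (about 4 degrees free either way). The right one seen from the robot.
- manifold: Low grey box 150 x 340 x 50 mm, fixed, three ports in a row along y, 118 mm apart; origin under its centre. In a port a sprung seal plate holds the canister's underside 6 mm above the cavity floor, where it cannot turn. Press it to within 2 mm of the floor (6 to 10 N), turn clockwise seen from above, about 80 degrees to a firm stop.
- port_spring (a point): Point on top of the middle seal plate, z up. After a full turn, let go: the spring (6 to 10 N) lifts the canister against the lips, underside 3 mm above the cavity floor, its mid point 44.5 mm above the port's origin: that is locked. Turned only a little, it can pop up again.
- air_valve (a joint): Air valve knob, on the grey control box, rad. 0 is fully anticlockwise against the end stop (off); it grows clockwise seen from above, to 2.6. Light friction, it stays where it is left.
- air_valve_grip (a point): On the axis of the air valve knob (the one with no gauge beyond it), at the height to grip. Upright bar 57 mm long, 14 mm wide, rising 7 mm above this point, 23 mm above the 60 mm disc that carries the bar. x runs along the bar (it turns with the knob), z up.
- gauge_pointer (a joint): Gauge pointer angle, rad, clockwise seen from above; 0 is on the long zero mark of the dial, which lies on the side away from the robot. The dial is 104 mm across, face up on the control box. The pointer follows the zero knob at half its angle, same direction, and starts on the clockwise side of zero; there is no stop at zero.
- zero_knob_grip (a point): On the axis of the zero knob, between the gauge and the robot, at the height to grip. Same form as the air valve, bar 49 mm long, 14 mm wide, rising 7 mm above this point, on a 52 mm disc 23 mm below this point. x runs along the bar (it turns with the knob), z up. Light friction, it stays where it is left.
- zero_knob (a joint): Angle of the zero knob, rad, clockwise seen from above, 0 to 3.4. The pointer is at zero when this is 1.2.
- tin: Plain round metal tin, 87 mm across, 50 mm tall, flat lid, no bar; standing among the canisters; origin under its centre. Not part of the job.
- beaker: Glass beaker, 72 mm across, 90 mm tall; origin under its centre. Not part of the job.
Things that resemble listed ones, but are neither listed nor needed, are in the scene too. Leave any orange or pink look-alike of the part that bears spent1_mid alone. What is shaped like the part that bears spent0_mid but brown or pink is not meant.

How it is judged:
By the outcome, as a careful person would: the job done as asked, in the order asked, and still so for the second after the job is handed in, with the robot touching nothing.
Of canister0, canister1, canister2 only 2 to 3 are there at a start; the rules pass over those that are not, and their reading is None.
Of spent0, spent1, spent2 only 1 to 2 are there at a start; the rules pass over those that are not, and their reading is None.
At some moment in a run one of canister0, canister1, canister2 may be knocked a few centimetres aside while the robot is not near it.
It also fails if it takes over 210 s, if anything falls off the work surface, if the arm or the gripper's body presses on something with over 40 N, if the wrist force passes 120 N, or if a joint passes its speed limit or range.

## Working session

There is one attempt and no reset: what is moved stays moved. The work goes in short steps, Python scripts to look and compute and a shell command to move; the robot and the scene stay as the last step left them, time stands still between calls to the robot, and variables do not carry over. Pictures are saved under pics/ and viewed, at most 14 in all, crops included, and the job is handed in when it is done.

```bash
mkdir -p pics
cat > h.py <<'E'
import numpy as np, cv2
from rig import arm, cams, nets
def w(pic,p):
    return (np.linalg.inv(pic["view"])@np.r_[p,1])[:3]
def cloud(pic):
    z=pic["z_map"]; K=pic["camera_matrix"]; v,u=np.mgrid[:400,:640]
    c=np.stack([(u-K[0,2])/K[0,0]*z,-(v-K[1,2])/K[1,1]*z,-z,np.ones_like(z)],-1)
    P=c@np.linalg.inv(pic["view"]).T
    P[z==0]=np.nan
    return P[...,:3]
def px(pic,p):
    c=pic["view"]@np.r_[p,1]; K=pic["camera_matrix"]
    return np.array([K[0,0]*c[0]/-c[2]+K[0,2],K[1,1]*-c[1]/-c[2]+K[1,2]])
E
python3 - <<'E'
from h import *
for n in("top","side"):
    p=cams.capture(n); cv2.imwrite(f"pics/{n}0.png",cv2.resize(p["frame"],(800,500)) if 0 else p["frame"]); print(n,np.linalg.inv(p["view"])[:3].round(2).tolist(),p["camera_matrix"].tolist(),[k for k in p])
    for t in("canister0_mid","spent0_mid","crate_in","port0","manifold","air_valve_grip","zero_knob_grip","tin","beaker"):
        print(t,[(w(p,d["point"]).round(3).tolist(),px(p,w(p,d["point"])).round().tolist(),round(d["score"],2)) for d in nets.tip_of(p,t)])
print(arm.observe())
E
```

```text
top [[0.07, 0.98, -0.2, 0.11], [-1.0, 0.07, -0.01, 0.07], [0.0, 0.2, 0.98, 1.61]] [[516.2597989662196, 0.0, 310.7048315496623], [0.0, 516.2597989662196, 207.04264023344032], [0.0, 0.0, 1.0]] ['frame', 'z_map', 'camera_matrix', 'view', 'shot']
canister0_mid [([0.42, 0.047, 0.042], [323.0, 214.0], 0.58)]
spent0_mid [([0.616, 0.063, 0.095], [322.0, 147.0], 0.89), ([0.65, 0.542, 0.041], [172.0, 132.0], 0.81), ([0.216, 0.287, 0.042], [239.0, 274.0], 0.78)]
crate_in [([0.535, -0.369, 0.008], [455.0, 189.0], 0.64)]
port0 [([0.596, -0.175, 0.051], [397.0, 163.0], 0.7), ([0.607, -0.06, 0.048], [360.0, 158.0], 0.44), ([0.611, 0.059, 0.052], [323.0, 153.0], 0.41)]
manifold [([0.607, -0.058, 0.001], [358.0, 162.0], 0.74), ([0.606, -0.059, 0.049], [360.0, 158.0], 0.19)]
air_valve_grip [([0.509, 0.258, 0.107], [255.0, 176.0], 0.58)]
zero_knob_grip [([0.501, 0.39, 0.108], [211.0, 175.0], 0.77), ([0.593, -0.179, 0.052], [398.0, 164.0], 0.22)]
tin [([0.416, -0.211, -0.005], [403.0, 223.0], 0.9)]
beaker [([0.357, 0.159, 0.001], [285.0, 233.0], 0.68)]
side [[0.87, 0.26, -0.42, -0.21], [-0.49, 0.43, -0.
[... 963 characters left out ...]
e': 1.0, 'joints': array([1.10642811e+00, 2.58554053e-01, 2.14728908e-02, 1.33373665e+00,
       1.31143717e-05, 1.41820557e+00]), 'joint_velocities': array([ 8.51979441e-05,  8.16475678e-04, -1.35861014e-03,  1.54195924e-03,
        1.26566438e-04, -4.94515456e-04]), 'effort': array([ 2.90934522e-04, -5.55399406e+01,  3.44730735e+01,  1.60964049e-03,
       -4.60216852e-04, -3.68286487e-05]), 'position': array([0.16869353, 0.52345505, 0.23129302]), 'eef_rot': array([-3.14157341e+00, -1.62276322e-05,  2.82981519e+00]), 'wrist_force': array([ 0.16700801, -0.72129134,  0.26353589]), 'torque': array([-0.04242066, -0.0054902 ,  0.02071258]), 'grasp_force': 0.0, 'grip_width': 0.08559650900235002}
```

View pics/top0.png

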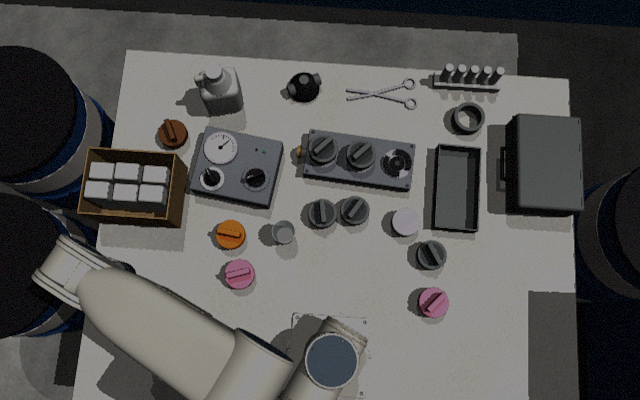

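View pics/side0.png

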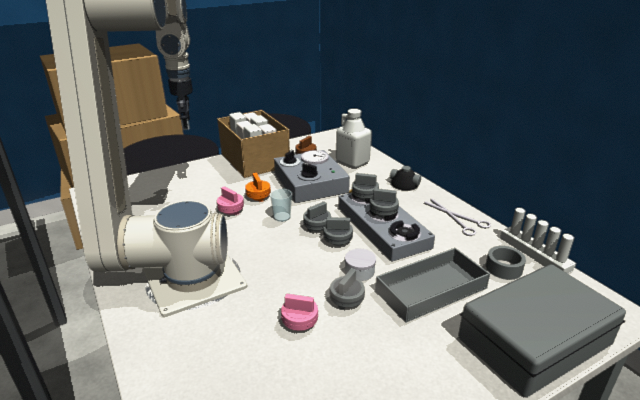

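The top view shows the zero knob at (211,178) below the gauge and the valve knob at (256,178). Spent canisters are in ports 0 and 1 at (322,147) and (360,153), and port 2 is empty at (397,163). Grey fresh canisters are at (322,214), (354,210) and (431,255). The tin is at (404,222), the beaker at (283,232), and the brown, orange and pink ones are decoys. Next I measure centres and bar angles from depth.

```bash
cat >> h.py <<'E'
def bar(pics,xy,top,r=0.042,lo=.010,hi=.006):
    """centre & direction (deg, mod 180) of bar whose top is at height `top` near xy"""
    out=[]
    for p in pics:
        P=cloud(p); m=(np.hypot(P[...,0]-xy[0],P[...,1]-xy[1])<r)&(P[...,2]>top-lo)&(P[...,2]<top+hi)
        q=P[m]
        if len(q)<15: out.append(None); continue
        (c,s,a)=cv2.minAreaRect((q[:,:2]*1000).astype(np.float32))
        C=np.cov(q[:,:2].T); ev,V=np.linalg.eigh(C); d=V[:,1]
        out.append((len(q),(np.array(c)/1000).round(4).tolist(),q.mean(0).round(4).tolist(),np.sort(s).round(0).tolist(),round(float(np.degrees(np.arctan2(d[1],d[0]))%180),1)))
    return out
E
python3 - <<'E'
from h import *
T=cams.capture("top");S=cams.capture("side")
for n,xy,t in [("c322",(.42,.047),.083),("c354",(.427,-.05),.083),("c431",(.305,-.28),.083),("s0",(.615,.062),.136),("s1",(.607,-.056),.136),("valve",(.512,.259),.114),("zero",(.499,.39),.114)]:
    print(n); [print("   ",b) for b in bar((T,S),xy,t)]
for t in("canister0_mid","spent0_mid"):
  for p in (T,S): print(t,[(w(p,d["point"]).round(3).tolist(),round(d["score"],2)) for d in nets.find_in(p,t)])
f=T["frame"]
a=cv2.resize(f[110:240,180:450],None,fx=2.9,fy=2.9,interpolation=cv2.INTER_CUBIC)
g=cv2.resize(f[120:200,190:290],None,fx=3,fy=3,interpolation=cv2.INTER_CUBIC)
a=cv2.convertScaleAbs(a,alpha=1.8)
cv2.imwrite("pics/crop1.png",a)
E
```

```text
c322
    (118, [0.4198, 0.0486], [0.4202, 0.0489, 0.0822], [16.0, 69.0], 9.3)
    (96, [0.4208, 0.0439], [0.4214, 0.0433, 0.0799], [21.0, 70.0], 8.6)
c354
    (113, [0.4356, -0.0498], [0.4364, -0.0505, 0.0822], [16.0, 68.0], 146.5)
    (110, [0.4365, -0.0536], [0.4351, -0.0543, 0.0798], [22.0, 60.0], 145.9)
c431
    (139, [0.315, -0.2919], [0.3138, -0.2913, 0.0815], [18.0, 69.0], 30.1)
    (143, [0.316, -0.2958], [0.3148, -0.2978, 0.0807], [18.0, 68.0], 29.5)
s0
    (130, [0.6113, 0.0609], [0.6112, 0.0607, 0.1351], [17.0, 71.0], 135.6)
    (92, [0.6136, 0.0572], [0.613, 0.0555, 0.1326], [20.0, 68.0], 138.5)
s1
    (126, [0.6012, -0.0558], [0.6014, -0.0561, 0.1352], [17.0, 69.0], 135.0)
    (107, [0.6039, -0.0597], [0.6024, -0.0614, 0.133], [22.0, 70.0], 136.8)
valve
    (94, [0.5091, 0.2607], [0.5081, 0.2602, 0.1127], [17.0, 56.0], 115.7)
    (53, [0.5113, 0.2562], [0.5105, 0.2537, 0.1105], [18.0, 59.0], 117.7)
zero
    (73, [0.499, 0.3937], [0.4977, 0.3928, 0.1132], [13.0, 52.0], 32.6)
    (33, [0.5012, 0.3883], [0.4978, 0.386, 0.1108], [16.0, 47.0], 32.2)
canister0_mid [([0.413, 0.046, 0.051], 0.66)]
canister0_mid [([0.409, 0.037, 0.049], 0.69), ([0.507, 0.246, 0.092], 0.62)]
spent0_mid [([0.64, 0.535, 0.048], 0.73), ([0.21, 0.284, 0.047], 0.66), ([0.606, 0.063, 0.102], 0.64), ([0.498, 0.388, 0.085], 0.41), ([0.358, 0.161, 0.024], 0.24)]
spent0_mid [([0.599, 0.045, 0.101], 0.87), ([0.214, 0.26, 0.043], 0.84), ([0.637, 0.53, 0.044], 0.48)]
```

View pics/crop1.png

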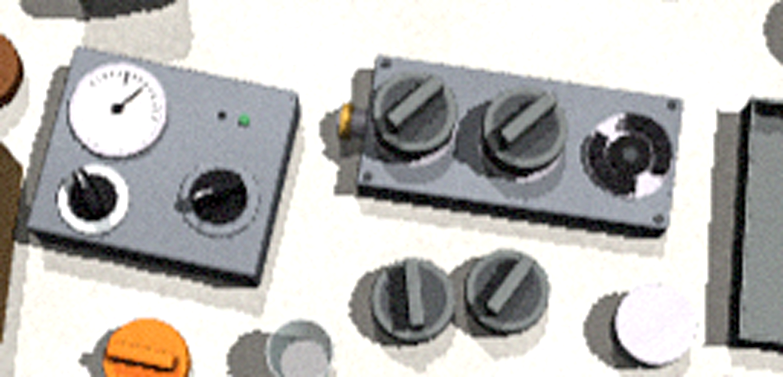

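The crop shows the dial pointer at about 33° clockwise of its long mark. Port 2's gaps run from upper left to lower right at about 35° in the world, which agrees with the spent bars (136°) plus 80°. The candidates for fresh are grey (322,214), (354,210) and (431,255); orange (230,235), brown (173,133) and pink (239,274), (433,302) are decoys. Next I move to the valve knob.

```bash
python3 -m handwheel '[{"grip":0.05,"dp":[0.341,-0.264,0],"roll":-46},{"grip":0.05,"dp":[0.341,-0.264,0],"roll":-46},{"grip":0.05,"dp":[0.341,-0.264,0],"roll":-46},{"grip":0.05,"dp":[0.341,-0.264,0],"roll":-46},{"grip":0.05,"dp":[0.341,-0.264,0],"roll":-46},{"grip":0.05,"dp":[0.341,-0.264,0],"roll":-46},{"grip":0.05,"dp":[0.341,-0.264,0],"roll":-46},{"grip":0.05,"dp":[0.341,-0.264,0],"roll":-46},{"grip":0.05,"dp":[0.341,-0.264,0],"roll":-46},{"grip":0.05,"dp":[0.341,-0.264,0],"roll":-46},{"grip":0.05,"dp":[0.341,-0.264,-0.04],"roll":-46},{"grip":0.05,"dp":[0.341,-0.264,-0.06],"roll":-46}]' 40
python3 - <<'E'
from h import *
T=cams.capture("top");S=cams.capture("side");print(arm.observe()["position"],arm.observe()["eef_rot"])
cv2.imwrite("pics/side1.png",cv2.resize(S["frame"][80:240,200:420],None,fx=3,fy=3))
E
```

```text
time: 2.5
position: [0.5089, 0.2592, 0.1692]
eef_rot: [-3.14, -0.0, 2.026]
wrist_force: [0.0, -0.6, -1.4]
grip_width: 0.0497
grasp_force: 0.0
[0.50794177 0.25925683 0.16867932] [-3.13654279e+00 -7.93519226e-04  2.02714719e+00]
```

View pics/side1.png

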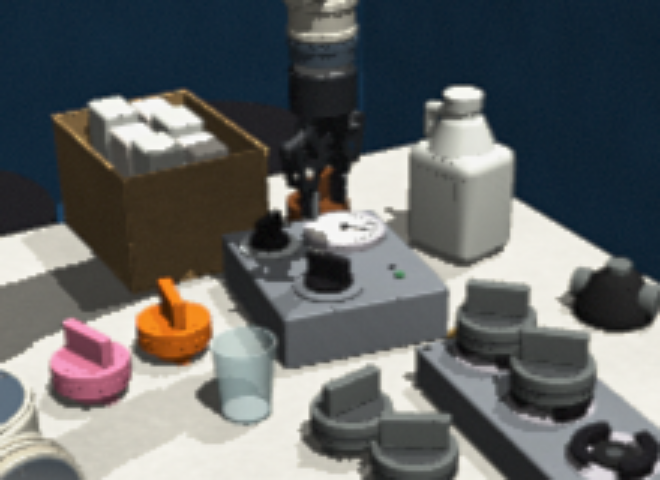

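The fingers hang above the valve knob at crop (320,265), with clear space around them. I descend and close.

```bash
python3 -m handwheel '[{"grip":0.05,"dp":[0.001,0,-0.04],"roll":0},{"grip":0.05,"dp":[0.001,0,-0.06],"roll":0},{"grip":0.05,"dp":[0.001,0,-0.08],"roll":0},{"grip":0.05,"dp":[0.001,0,-0.08],"roll":0},{"grip":0.0,"dp":[0.001,0,-0.08],"roll":0},{"grip":0.0,"dp":[0.001,0,-0.08],"roll":0},{"grip":0.0,"dp":[0.001,0,-0.08],"roll":0},{"grip":0.0,"dp":[0.001,0,-0.08],"roll":0},{"grip":0.0,"dp":[0.001,0,-0.08],"roll":0}]' 40
python3 -m handwheel '[{"grip":0.0,"dp":[0,0,0],"roll":8},{"grip":0.0,"dp":[0,0,0],"roll":16},{"grip":0.0,"dp":[0,0,0],"roll":24},{"grip":0.0,"dp":[0,0,0],"roll":30},{"grip":0.0,"dp":[0,0,0],"roll":30}]'; python3 -c "
from rig import arm;print(arm.observe())"
```

```text
time: 3.5
position: [0.5114, 0.2599, 0.0931]
eef_rot: [3.139, 0.0, 2.027]
wrist_force: [-1.2, 0.6, 5.9]
grip_width: 0.013
grasp_force: 40.1
time: 4.0
position: [0.5114, 0.2599, 0.0931]
eef_rot: [3.139, 0.002, 2.554]
wrist_force: [-1.3, 0.6, 5.6]
grip_width: 0.013
grasp_force: 40.1
{'time': 4.0, 'joints': array([ 3.23741230e-01,  3.69917864e-01, -1.79939780e-01,  1.01815398e+00,
        2.42014023e-04,  9.10972543e-01]), 'joint_velocities': array([ 0.00011923, -0.00038858,  0.00111907, -0.00217768, -0.00083048,
        0.09367125]), 'effort': array([ -0.48020203, -57.52514362,  29.54303563,  -0.44559415,
        -0.18531138,  -1.32918265]), 'position': array([0.5114216 , 0.25986187, 0.09305642]), 'eef_rot': array([3.13924411e+00, 1.51574568e-03, 2.55435990e+00]), 'wrist_force': array([-1.30468892,  0.59287606,  5.55162825]), 'torque': array([ 4.06375739e-02,  2.83988588e-01, -7.57511967e-05]), 'grasp_force': 40.12869358062744, 'grip_width': 0.013047276068340642}
```

```bash
for i in 1; do python3 -m handwheel '[{"grip":0.0,"dp":[0,0,0],"roll":8},{"grip":0.0,"dp":[0,0,0],"roll":16},{"grip":0.0,"dp":[0,0,0],"roll":24},{"grip":0.0,"dp":[0,0,0],"roll":32},{"grip":0.0,"dp":[0,0,0],"roll":40},{"grip":0.0,"dp":[0,0,0],"roll":40}]';python3 -c "
from rig import arm;s=arm.observe();print(s['torque'],s['joints'][5])"
python3 -m handwheel '[{"grip":0.0,"dp":[0,0,0],"roll":8},{"grip":0.0,"dp":[0,0,0],"roll":16},{"grip":0.0,"dp":[0,0,0],"roll":20},{"grip":0.0,"dp":[0,0,0],"roll":20}]';python3 -c "
from rig import arm;s=arm.observe();print(s['torque'],s['joints'][5])"; done
```

```text
time: 4.6
position: [0.5132, 0.2599, 0.0931]
eef_rot: [3.14, 0.006, -3.034]
wrist_force: [8.3, 1.0, 0.3]
grip_width: 0.0133
grasp_force: 153.0
[ 0.60198907 -0.84038014 -2.2537435 ] 0.2155552717179768
time: 5.0
position: [0.5131, 0.2598, 0.0936]
eef_rot: [3.139, 0.006, -2.703]
wrist_force: [2.1, 6.8, 5.9]
grip_width: 0.0135
grasp_force: 446.9
[  2.06218638   0.39412843 -12.84495616] -0.11779576127150279
```

The torque shows the stop was reached at yaw of about 186°. I ease back, let go, rise and look.

```bash
python3 -m handwheel '[{"grip":0.0,"dp":[0,0,0],"roll":-8},{"grip":0.0,"dp":[0,0,0],"roll":-16},{"grip":0.0,"dp":[0,0,0],"roll":-18},{"grip":0.0,"dp":[0,0,0],"roll":-18}]';python3 -c "
from rig import arm;s=arm.observe();print(s['torque'],s['joints'][5])"
python3 -m handwheel '[{"grip":0.05,"dp":[0,0,0],"roll":0},{"grip":0.05,"dp":[0,0,0],"roll":0},{"grip":0.05,"dp":[0,0,0.05],"roll":0},{"grip":0.05,"dp":[0,0,0.09],"roll":0},{"grip":0.05,"dp":[-0.02,-0.05,0.14],"roll":0},{"grip":0.05,"dp":[-0.02,-0.10,0.14],"roll":0},{"grip":0.05,"dp":[-0.02,-0.15,0.14],"roll":0}]' 40
python3 - <<'E'
from h import *
T=cams.capture("top");S=cams.capture("side")
for n,xy,t in [("valve",(.512,.259),.114),("zero",(.499,.39),.114)]:
    print(n); [print("   ",b) for b in bar((T,S),xy,t)]
cv2.imwrite("pics/crop2.png",cv2.convertScaleAbs(cv2.resize(T["frame"][120:220,185:295],None,fx=5,fy=5,interpolation=cv2.INTER_CUBIC),alpha=1.5))
E
```

```text
time: 5.4
position: [0.5133, 0.2599, 0.0931]
eef_rot: [3.14, 0.005, -3.006]
wrist_force: [7.4, 2.3, 1.0]
grip_width: 0.0133
grasp_force: 172.6
[ 0.82111397 -0.75103087 -3.05594436] 0.18702562909467516
time: 6.1
position: [0.4908, 0.1267, 0.2326]
eef_rot: [-3.141, 0.004, -2.996]
wrist_force: [1.1, -0.5, -0.0]
grip_width: 0.05
grasp_force: 0.0
valve
    (91, [0.5091, 0.2602], [0.5082, 0.2598, 0.113], [14.0, 56.0], 171.4)
    (58, [0.5092, 0.2546], [0.5086, 0.2545, 0.1105], [25.0, 55.0], 173.3)
zero
    (72, [0.498, 0.393], [0.497, 0.3919, 0.1131], [14.0, 50.0], 34.8)
    (34, [0.5007, 0.3897], [0.5, 0.3883, 0.1099], [16.0, 48.0], 32.8)
```

View pics/crop2.png

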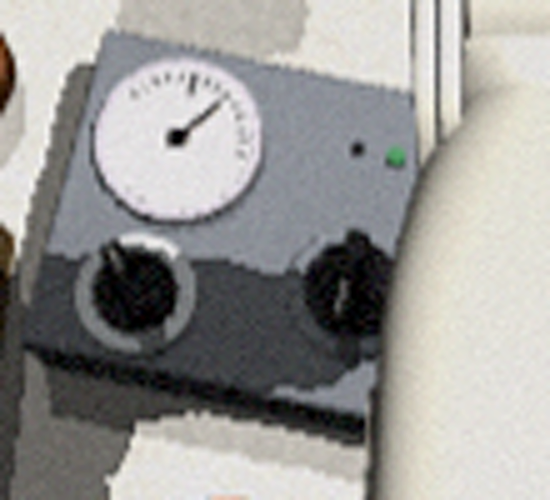

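The valve bar has moved to about 172° (stop, off). The pointer is at crop (222,100) and the zero mark at (193,82), so the pointer is about 34° clockwise and the knob must turn about 69° anticlockwise. That ends with the bar at about 103°, which agrees with the valve's zero orientation minus 68.75°. I go to the zero knob.

```bash
python3 -m handwheel '[{"grip":0.05,"dp":[0.008,0.05,0],"roll":8},{"grip":0.05,"dp":[0.008,0.10,0],"roll":16},{"grip":0.05,"dp":[0.008,0.15,0],"roll":24},{"grip":0.05,"dp":[0.008,0.20,0],"roll":26},{"grip":0.05,"dp":[0.008,0.25,0],"roll":26},{"grip":0.05,"dp":[0.008,0.264,0],"roll":26},{"grip":0.05,"dp":[0.008,0.264,-0.03],"roll":26},{"grip":0.05,"dp":[0.008,0.264,-0.06],"roll":26},{"grip":0.05,"dp":[0.008,0.264,-0.06],"roll":26},{"grip":0.05,"dp":[0.008,0.264,-0.06],"roll":26}]' 40
```

```text
time: 7.2
position: [0.499, 0.391, 0.1708]
eef_rot: [3.142, -0.001, -2.546]
wrist_force: [0.5, -0.6, 0.5]
grip_width: 0.0496
grasp_force: 0.0
```

```bash
python3 -m handwheel '[{"grip":0.05,"dp":[0,0,-0.04],"roll":0},{"grip":0.05,"dp":[0,0,-0.07],"roll":0},{"grip":0.05,"dp":[0,0,-0.078],"roll":0},{"grip":0.05,"dp":[0,0,-0.078],"roll":0},{"grip":0.0,"dp":[0,0,-0.078],"roll":0},{"grip":0.0,"dp":[0,0,-0.078],"roll":0},{"grip":0.0,"dp":[0,0,-0.078],"roll":0},{"grip":0.0,"dp":[0,0,-0.078],"roll":0},{"grip":0.0,"dp":[0,0,-0.078],"roll":0}]' 40
python3 -m handwheel '[{"grip":0.0,"dp":[0,0,0],"roll":8},{"grip":0.0,"dp":[0,0,0],"roll":16},{"grip":0.0,"dp":[0,0,0],"roll":24},{"grip":0.0,"dp":[0,0,0],"roll":32},{"grip":0.0,"dp":[0,0,0],"roll":40},{"grip":0.0,"dp":[0,0,0],"roll":48},{"grip":0.0,"dp":[0,0,0],"roll":56},{"grip":0.0,"dp":[0,0,0],"roll":64},{"grip":0.0,"dp":[0,0,0],"roll":68},{"grip":0.0,"dp":[0,0,0],"roll":68},{"grip":0.0,"dp":[0,0,0],"roll":68}]'
python3 -c "
from rig import arm;s=arm.observe();print(s['torque'],s['joints'][5])"
python3 -m handwheel '[{"grip":0.05,"dp":[0,0,0],"roll":0},{"grip":0.05,"dp":[0,0,0],"roll":0},{"grip":0.05,"dp":[0,0,0.05],"roll":0},{"grip":0.05,"dp":[0,0,0.09],"roll":0},{"grip":0.05,"dp":[-0.02,-0.05,0.14],"roll":0},{"grip":0.05,"dp":[-0.02,-0.10,0.14],"roll":0},{"grip":0.05,"dp":[-0.02,-0.15,0.14],"roll":0},{"grip":0.05,"dp":[-0.02,-0.20,0.14],"roll":0},{"grip":0.05,"dp":[-0.02,-0.25,0.14],"roll":0},{"grip":0.05,"dp":[-0.02,-0.30,0.14],"roll":0}]' 40
python3 - <<'E'
from h import *
T=cams.capture("top");S=cams.capture("side")
for n,xy,t in [("valve",(.512,.259),.114),("zero",(.499,.39),.114)]:
    print(n); [print("   ",b) for b in bar((T,S),xy,t)]
a=cv2.resize(T["frame"][122:172,195:245],None,fx=8,fy=8,interpolation=cv2.INTER_CUBIC)
c=px(S,(0.6,0.38,0.085)).astype(int)
b=cv2.resize(S["frame"][c[1]-25:c[1]+25,c[0]-25:c[0]+25],None,fx=8,fy=8,interpolation=cv2.INTER_CUBIC)
cv2.imwrite("pics/crop3.png",np.hstack([a,b]))
E
```

```text
time: 8.1
position: [0.4996, 0.3921, 0.0942]
eef_rot: [3.141, 0.003, -2.545]
wrist_force: [-1.3, 2.6, 5.4]
grip_width: 0.013
grasp_force: 39.7
time: 9.2
position: [0.5007, 0.3917, 0.0942]
eef_rot: [-3.137, 0.001, -1.361]
wrist_force: [3.1, -0.5, 6.1]
grip_width: 0.0129
grasp_force: 39.6
[-0.03075149 -0.62483166  0.02016182] -1.2485215968905115
time: 10.2
position: [0.4785, 0.1073, 0.2323]
eef_rot: [-3.141, 0.0, -1.359]
wrist_force: [0.5, -0.1, -0.4]
grip_width: 0.0499
grasp_force: 0.0
valve
    (86, [0.5089, 0.2604], [0.5074, 0.26, 0.113], [13.0, 57.0], 171.4)
    (58, [0.5102, 0.2549], [0.5094, 0.2554, 0.1101], [23.0, 54.0], 175.7)
zero
    (79, [0.498, 0.3928], [0.4974, 0.3921, 0.1127], [15.0, 46.0], 103.5)
    (38, [0.499, 0.3872], [0.4986, 0.3859, 0.1101], [13.0, 57.0], 102.0)
```

View pics/crop3.png

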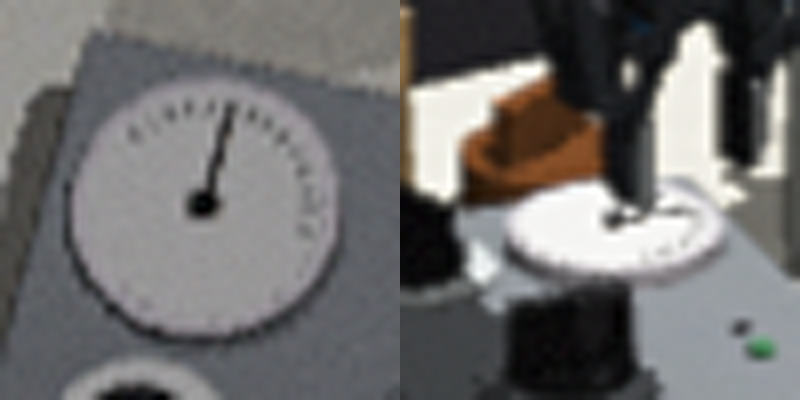

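The pointer at left-crop (232,103) lies on the long zero mark at about 16° from vertical, the direction measured before. The gauge is on zero and the valve is at its stop. Now spent0.

```bash
python3 -m handwheel '[{"grip":0.05,"dp":[0.02,0,0],"roll":-8.5},{"grip":0.05,"dp":[0.05,-0.01,0],"roll":-17},{"grip":0.05,"dp":[0.1,-0.04,0],"roll":-25.5},{"grip":0.05,"dp":[0.1335,-0.048,0],"roll":-34},{"grip":0.05,"dp":[0.1335,-0.048,0],"roll":-42.5},{"grip":0.05,"dp":[0.1335,-0.048,0],"roll":-51},{"grip":0.05,"dp":[0.1335,-0.048,0],"roll":-59.5},{"grip":0.05,"dp":[0.1335,-0.048,0],"roll":-68},{"grip":0.05,"dp":[0.1335,-0.048,0],"roll":-76.5},{"grip":0.05,"dp":[0.1335,-0.048,0],"roll":-85},{"grip":0.05,"dp":[0.1335,-0.048,0],"roll":-93.5},{"grip":0.05,"dp":[0.1335,-0.048,0],"roll":-102}]' 40
python3 -m handwheel '[{"grip":0.05,"dp":[0,0,0],"roll":-8},{"grip":0.05,"dp":[0,0,0],"roll":-16},{"grip":0.05,"dp":[0,0,0],"roll":-24},{"grip":0.05,"dp":[0,0,0],"roll":-32},{"grip":0.05,"dp":[0,0,0],"roll":-40},{"grip":0.05,"dp":[0,0,-0.02],"roll":-43.5},{"grip":0.05,"dp":[0,0,-0.04],"roll":-43.5},{"grip":0.05,"dp":[0,0,-0.05],"roll":-43.5},{"grip":0.05,"dp":[0,0,-0.05],"roll":-43.5},{"grip":0.05,"dp":[0,0,-0.05],"roll":-43.5}]'
python3 - <<'E'
from h import *
print(arm.observe()["joints"])
S=cams.capture("side")
cv2.imwrite("pics/side2.png",cv2.resize(S["frame"][80:260,270:470],None,fx=3,fy=3))
E
```

```text
time: 11.5
position: [0.6125, 0.0615, 0.2319]
eef_rot: [3.141, -0.001, 3.138]
wrist_force: [0.0, -0.0, 0.2]
grip_width: 0.05
grasp_force: 0.0
time: 12.5
position: [0.6128, 0.0612, 0.1826]
eef_rot: [3.141, 0.0, 2.385]
wrist_force: [-0.4, -0.1, -0.2]
grip_width: 0.0498
grasp_force: 0.0
[-3.67572497e-02  3.87450124e-01  8.71751305e-02  1.27039033e+00
  1.00952841e-04  7.19887326e-01]
```

View pics/side2.png

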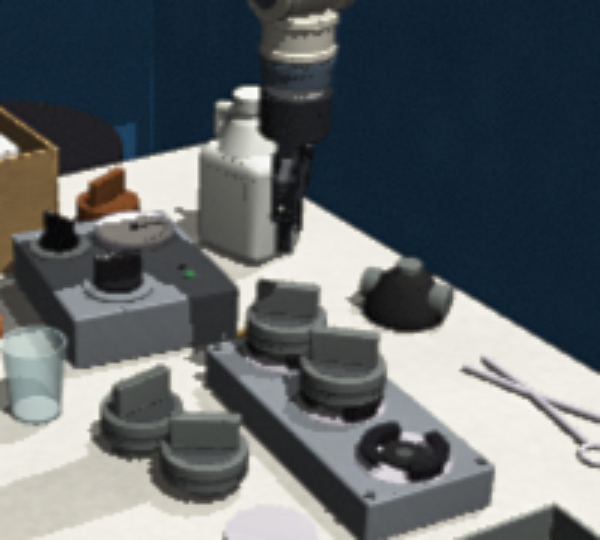

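The gripper stands above spent0's bar (crop 287,295). I descend, grip, press and turn anticlockwise.

```bash
python3 -m handwheel '[{"grip":0.05,"dp":[-0.001,-0.002,-0.04],"roll":0},{"grip":0.05,"dp":[-0.001,-0.002,-0.07],"roll":0},{"grip":0.05,"dp":[-0.001,-0.002,-0.078],"roll":0},{"grip":0.05,"dp":[-0.001,-0.002,-0.078],"roll":0},{"grip":0.05,"dp":[-0.001,-0.002,-0.078],"roll":0},{"grip":0.0,"dp":[-0.001,-0.002,-0.078],"roll":0},{"grip":0.0,"dp":[-0.001,-0.002,-0.078],"roll":0},{"grip":0.0,"dp":[-0.001,-0.002,-0.078],"roll":0},{"grip":0.0,"dp":[-0.001,-0.002,-0.078],"roll":0},{"grip":0.0,"dp":[-0.001,-0.002,-0.078],"roll":0}]' 80
python3 -m handwheel '[{"grip":0.0,"dp":[0,0,-0.004],"roll":0},{"grip":0.0,"dp":[0,0,-0.008],"roll":0},{"grip":0.0,"dp":[0,0,-0.008],"roll":0}]'
python3 -c "
from rig import arm;s=arm.observe();print(s['torque'],s['joints'][5])"
```

```text
time: 13.55
position: [0.6124, 0.059, 0.1055]
eef_rot: [3.14, 0.002, 2.385]
wrist_force: [0.1, 1.6, 4.9]
grip_width: 0.0149
grasp_force: 77.8
time: 13.85
position: [0.613, 0.0593, 0.1025]
eef_rot: [3.136, 0.006, 2.385]
wrist_force: [-11.5, 1.8, 45.2]
grip_width: 0.015
grasp_force: 83.9
[ 0.28350788  2.8637409  -0.00538927] 0.7163886366039162
```

It pressed 3 mm to the floor with 45 N, so I ease up by 3 mm and turn.

```bash
python3 -m handwheel '[{"grip":0.0,"dp":[0,0,0.003],"roll":0},{"grip":0.0,"dp":[0,0,0.003],"roll":8},{"grip":0.0,"dp":[0,0,0.003],"roll":16},{"grip":0.0,"dp":[0,0,0.003],"roll":24},{"grip":0.0,"dp":[0,0,0.003],"roll":32},{"grip":0.0,"dp":[0,0,0.003],"roll":40},{"grip":0.0,"dp":[0,0,0.003],"roll":40}]'
python3 -c "
from rig import arm;s=arm.observe();print(s['torque'],s['joints'][5])"
python3 -m handwheel '[{"grip":0.0,"dp":[0,0,0],"roll":8},{"grip":0.0,"dp":[0,0,0],"roll":16},{"grip":0.0,"dp":[0,0,0],"roll":24},{"grip":0.0,"dp":[0,0,0],"roll":32},{"grip":0.0,"dp":[0,0,0],"roll":36},{"grip":0.0,"dp":[0,0,0],"roll":36}]'
python3 -c "
from rig import arm;s=arm.observe();print(s['torque'],s['joints'][5])"
python3 -m handwheel '[{"grip":0.0,"dp":[0,0,0],"roll":4},{"grip":0.0,"dp":[0,0,0],"roll":4}]'
python3 -c "
from rig import arm;s=arm.observe();print(s['torque'],s['joints'][5])"
```

```text
time: 14.55
position: [0.6136, 0.0592, 0.1026]
eef_rot: [3.141, 0.006, 3.088]
wrist_force: [-0.7, 0.8, 18.7]
grip_width: 0.015
grasp_force: 80.2
[0.28235421 0.28779649 0.1372273 ] 0.013345201519111276
time: 15.15
position: [0.6136, 0.0595, 0.1026]
eef_rot: [-3.139, 0.006, -2.569]
wrist_force: [-0.9, 3.2, 19.1]
grip_width: 0.0149
grasp_force: 80.3
[0.69211058 0.35620609 0.10084916] -0.6125682142906697
time: 15.35
position: [0.6136, 0.0595, 0.1026]
eef_rot: [-3.138, 0.006, -2.5]
wrist_force: [-0.3, 2.5, 19.7]
grip_width: 0.0146
grasp_force: 80.3
[0.63451495 0.42769985 0.11384919] -0.6820590301696524
```

```bash
python3 -m handwheel '[{"grip":0.0,"dp":[0,0,0.004],"roll":0},{"grip":0.0,"dp":[0,0,0.008],"roll":0},{"grip":0.0,"dp":[0,0,0.012],"roll":0},{"grip":0.0,"dp":[0,0,0.012],"roll":0}]'
python3 -c "
from rig import arm;s=arm.observe();print(s['torque'],s['joints'][5])"
```

```text
time: 15.75
position: [0.612, 0.059, 0.1117]
eef_rot: [-3.141, 0.001, -2.502]
wrist_force: [2.3, 0.7, 0.5]
grip_width: 0.0149
grasp_force: 78.4
[ 0.33765768 -0.52843118 -0.00870757] -0.6798572469069936
```

The canister is free: it rose 9 mm without resistance. I measure the crate next.

```bash
python3 -m handwheel '[{"grip":0.0,"dp":[0,0,0.05],"roll":0},{"grip":0.0,"dp":[0,0,0.1],"roll":0},{"grip":0.0,"dp":[0,0,0.12],"roll":0},{"grip":0.0,"dp":[0,0,0.12],"roll":0}]'
python3 - <<'E'
from h import *
T=cams.capture("top");S=cams.capture("side")
for p in(T,S):
    P=cloud(p); m=(abs(P[...,0]-.536)<.17)&(abs(P[...,1]+.37)<.085)&(P[...,2]>.046)&(P[...,2]<.065)
    q=P[m]; print(len(q),cv2.minAreaRect((q[:,:2]*1000).astype(np.float32)))
    m=(abs(P[...,0]-.536)<.15)&(abs(P[...,1]+.37)<.075)&(P[...,2]>-.0)&(P[...,2]<.009); q=P[m]
    print(cv2.minAreaRect((q[:,:2]*1000).astype(np.float32)))
    print([(w(p,d["point"]).round(3).tolist(),round(d["score"],2)) for d in nets.tip_of(p,"crate_in")])
for n,xy,t in [("c322",(.42,.047),.083),("c354",(.436,-.05),.083),("c431",(.315,-.293),.083)]:
    print(n); [print("   ",b) for b in bar((T,S),xy,t)]
E
```

```text
time: 16.15
position: [0.6126, 0.0587, 0.2343]
eef_rot: [-3.138, 0.004, -2.502]
wrist_force: [-0.6, 0.6, -2.0]
grip_width: 0.015
grasp_force: 80.7
413 ((533.0582885742188, -366.9949645996094), (137.8430633544922, 270.4654541015625), 88.27769470214844)
((536.0729370117188, -369.93292236328125), (149.73158264160156, 299.835693359375), 89.92671966552734)
[([0.536, -0.367, 0.009], 0.84)]
516 ((536.8761596679688, -369.88690185546875), (138.94447326660156, 274.6373291015625), 88.17361450195312)
((536.0796508789062, -371.7305603027344), (146.97108459472656, 299.88555908203125), 89.8401870727539)
[([0.537, -0.371, 0.005], 0.8), ([0.316, -0.293, 0.042], 0.35)]
c322
    None
    (100, [0.4222, 0.0448], [0.4212, 0.0431, 0.0796], [18.0, 70.0], 6.9)
c354
    (117, [0.4369, -0.0506], [0.4371, -0.0512, 0.0828], [16.0, 68.0], 148.5)
    (118, [0.4395, -0.054], [0.4369, -0.0551, 0.0797], [25.0, 67.0], 146.2)
c431
    (132, [0.3147, -0.2914], [0.3151, -0.2907, 0.082], [18.0, 69.0], 30.0)
    (148, [0.317, -0.2951], [0.3144, -0.2982, 0.0808], [16.0, 72.0], 30.2)
```

```bash
python3 -m handwheel '[{"grip":0.0,"dp":[-0.0175,-0.05,0],"roll":0},{"grip":0.0,"dp":[-0.0175,-0.1,0],"roll":0},{"grip":0.0,"dp":[-0.0175,-0.15,0],"roll":0},{"grip":0.0,"dp":[-0.0175,-0.2,0],"roll":0},{"grip":0.0,"dp":[-0.0175,-0.25,0],"roll":0},{"grip":0.0,"dp":[-0.0175,-0.3,0],"roll":0},{"grip":0.0,"dp":[-0.0175,-0.35,0],"roll":0},{"grip":0.0,"dp":[-0.0175,-0.39,0],"roll":0},{"grip":0.0,"dp":[-0.0175,-0.42,0],"roll":0},{"grip":0.0,"dp":[-0.0175,-0.43,0],"roll":0},{"grip":0.0,"dp":[-0.0175,-0.43,0],"roll":0},{"grip":0.0,"dp":[-0.0175,-0.43,0],"roll":0}]'
python3 -m handwheel '[{"grip":0.0,"dp":[0,0,-0.04],"roll":0},{"grip":0.0,"dp":[0,0,-0.08],"roll":0},{"grip":0.0,"dp":[0,0,-0.12],"roll":0},{"grip":0.0,"dp":[0,0,-0.15],"roll":0},{"grip":0.0,"dp":[0,0,-0.15],"roll":0},{"grip":0.0,"dp":[0,0,-0.15],"roll":0}]'
```

```text
time: 17.55
position: [0.5941, -0.37, 0.2302]
eef_rot: [3.14, -0.0, -2.502]
wrist_force: [0.6, 0.3, -1.5]
grip_width: 0.0148
grasp_force: 80.5
time: 18.15
position: [0.5947, -0.3698, 0.0821]
eef_rot: [3.142, 0.0, -2.501]
wrist_force: [0.7, 1.1, -0.4]
grip_width: 0.0146
grasp_force: 80.3
```

```bash
python3 -m handwheel '[{"grip":0.0,"dp":[0,0,-0.012],"roll":0},{"grip":0.0,"dp":[0,0,-0.02],"roll":0},{"grip":0.0,"dp":[0,0,-0.024],"roll":0},{"grip":0.0,"dp":[0,0,-0.024],"roll":0},{"grip":0.0,"dp":[0,0,-0.024],"roll":0}]'
python3 -m handwheel '[{"grip":0.05,"dp":[0,0,0],"roll":0},{"grip":0.05,"dp":[0,0,0],"roll":0},{"grip":0.05,"dp":[0,0,0],"roll":0},{"grip":0.05,"dp":[0,0,0.05],"roll":0},{"grip":0.05,"dp":[0,0,0.1],"roll":0},{"grip":0.05,"dp":[0,0,0.15],"roll":0},{"grip":0.05,"dp":[0,0.03,0.17],"roll":-8},{"grip":0.05,"dp":[0,0.08,0.17],"roll":-16},{"grip":0.05,"dp":[0,0.13,0.17],"roll":-24},{"grip":0.05,"dp":[0.005,0.18,0.17],"roll":-32},{"grip":0.05,"dp":[0.005,0.23,0.17],"roll":-40},{"grip":0.05,"dp":[0.0075,0.28,0.17],"roll":-48}]'
python3 -m handwheel '[{"grip":0.05,"dp":[0,0.03,0],"roll":-8},{"grip":0.05,"dp":[0,0.03,0],"roll":-16},{"grip":0.05,"dp":[0,0.03,0],"roll":-24},{"grip":0.05,"dp":[0,0.03,-0.02],"roll":-32},{"grip":0.05,"dp":[0,0.03,-0.04],"roll":-33},{"grip":0.05,"dp":[0,0.03,-0.04],"roll":-33},{"grip":0.05,"dp":[0,0.03,-0.04],"roll":-33}]'
python3 - <<'E'
from h import *
T=cams.capture("top");S=cams.capture("side")
for n,xy,t in [("placed",(.595,-.37),.088),("s1",(.602,-.057),.136)]:
    print(n); [print("   ",b) for b in bar((T,S),xy,t)]
E
```

```text
time: 18.65
position: [0.5946, -0.3711, 0.0581]
eef_rot: [-3.14, 0.001, -2.502]
wrist_force: [-0.4, 2.6, 5.3]
grip_width: 0.015
grasp_force: 81.2
time: 19.85
position: [0.6013, -0.0896, 0.2273]
eef_rot: [-3.142, 0.0, 2.937]
wrist_force: [0.9, 0.1, 1.2]
grip_width: 0.05
grasp_force: 0.0
time: 20.55
position: [0.6016, -0.0615, 0.1874]
eef_rot: [-3.141, -0.0, 2.368]
wrist_force: [-0.3, -0.5, 0.0]
grip_width: 0.0499
grasp_force: 0.0
placed
    (128, [0.5921, -0.3678], [0.5915, -0.368, 0.0869], [20.0, 69.0], 37.2)
    (117, [0.5939, -0.3724], [0.5911, -0.3749, 0.0864], [16.0, 71.0], 36.6)
s1
    None
    (108, [0.6054, -0.0581], [0.6038, -0.0617, 0.1324], [28.0, 69.0], 135.0)
```

Spent0 stands upright in the crate. Now spent1, the same way.

```bash
python3 -m handwheel '[{"grip":0.05,"dp":[0.0015,0.003,-0.04],"roll":0},{"grip":0.05,"dp":[0.0015,0.003,-0.075],"roll":0},{"grip":0.05,"dp":[0.0015,0.003,-0.083],"roll":0},{"grip":0.05,"dp":[0.0015,0.003,-0.083],"roll":0},{"grip":0.05,"dp":[0.0015,0.003,-0.083],"roll":0},{"grip":0.0,"dp":[0.0015,0.003,-0.083],"roll":0},{"grip":0.0,"dp":[0.0015,0.003,-0.083],"roll":0},{"grip":0.0,"dp":[0.0015,0.003,-0.083],"roll":0},{"grip":0.0,"dp":[0.0015,0.003,-0.083],"roll":0},{"grip":0.0,"dp":[0.0015,0.003,-0.083],"roll":0}]' 80
python3 -m handwheel '[{"grip":0.0,"dp":[0,0,-0.003],"roll":0},{"grip":0.0,"dp":[0,0,-0.006],"roll":0},{"grip":0.0,"dp":[0,0,-0.006],"roll":0}]'
python3 -c "
from rig import arm;s=arm.observe();print(s['torque'],s['joints'][5])"
```

```text
time: 21.65
position: [0.6039, -0.0585, 0.1055]
eef_rot: [3.14, 0.002, 2.367]
wrist_force: [0.2, 0.5, 5.7]
grip_width: 0.0149
grasp_force: 77.9
time: 21.95
position: [0.6044, -0.0582, 0.1026]
eef_rot: [3.138, 0.005, 2.368]
wrist_force: [-6.5, 3.9, 31.1]
grip_width: 0.015
grasp_force: 82.1
[0.60768969 1.576706   0.05242649] 0.5393407880636873
```

```bash
python3 -m handwheel '[{"grip":0.0,"dp":[0,0,0.001],"roll":8},{"grip":0.0,"dp":[0,0,0.001],"roll":16},{"grip":0.0,"dp":[0,0,0.001],"roll":24},{"grip":0.0,"dp":[0,0,0.001],"roll":32},{"grip":0.0,"dp":[0,0,0.001],"roll":40},{"grip":0.0,"dp":[0,0,0.001],"roll":48},{"grip":0.0,"dp":[0,0,0.001],"roll":56},{"grip":0.0,"dp":[0,0,0.001],"roll":64},{"grip":0.0,"dp":[0,0,0.001],"roll":72},{"grip":0.0,"dp":[0,0,0.001],"roll":80},{"grip":0.0,"dp":[0,0,0.001],"roll":80},{"grip":0.0,"dp":[0,0,0.001],"roll":80}]'
python3 -c "
from rig import arm;s=arm.observe();print(s['torque'],s['joints'][5])"
python3 -m handwheel '[{"grip":0.0,"dp":[0,0,0.004],"roll":0},{"grip":0.0,"dp":[0,0,0.008],"roll":0},{"grip":0.0,"dp":[0,0,0.014],"roll":0},{"grip":0.0,"dp":[0,0,0.014],"roll":0}]'
```

```text
time: 23.15
position: [0.6052, -0.0585, 0.1027]
eef_rot: [-3.137, 0.005, -2.519]
wrist_force: [-0.6, 2.2, 21.1]
grip_width: 0.0151
grasp_force: 80.4
[0.54481231 0.25362149 0.13472863] -0.8573567741028265
time: 23.55
position: [0.6033, -0.0584, 0.1138]
eef_rot: [-3.141, 0.0, -2.52]
wrist_force: [1.4, 0.7, -0.7]
grip_width: 0.0146
grasp_force: 78.1
```

```bash
python3 -m handwheel '[{"grip":0.0,"dp":[0,0,0.05],"roll":0},{"grip":0.0,"dp":[0,0,0.1],"roll":0},{"grip":0.0,"dp":[-0.01,-0.03,0.12],"roll":0},{"grip":0.0,"dp":[-0.03,-0.07,0.12],"roll":0},{"grip":0.0,"dp":[-0.05,-0.11,0.12],"roll":0},{"grip":0.0,"dp":[-0.07,-0.15,0.12],"roll":0},{"grip":0.0,"dp":[-0.09,-0.19,0.12],"roll":0},{"grip":0.0,"dp":[-0.105,-0.23,0.12],"roll":0},{"grip":0.0,"dp":[-0.12,-0.27,0.12],"roll":0},{"grip":0.0,"dp":[-0.128,-0.3,0.12],"roll":0},{"grip":0.0,"dp":[-0.128,-0.309,0.12],"roll":0},{"grip":0.0,"dp":[-0.128,-0.309,0.12],"roll":0}]'
python3 -m handwheel '[{"grip":0.0,"dp":[0,0,0],"roll":0},{"grip":0.0,"dp":[0,0,-0.04],"roll":0},{"grip":0.0,"dp":[0,0,-0.08],"roll":0},{"grip":0.0,"dp":[0,0,-0.12],"roll":0},{"grip":0.0,"dp":[0,0,-0.15],"roll":0},{"grip":0.0,"dp":[0,0,-0.15],"roll":0},{"grip":0.0,"dp":[0,0,-0.15],"roll":0}]'
```

```text
time: 24.75
position: [0.4746, -0.3684, 0.2322]
eef_rot: [3.14, -0.0, -2.522]
wrist_force: [1.3, 0.1, -2.2]
grip_width: 0.0146
grasp_force: 80.9
time: 25.45
position: [0.4758, -0.3664, 0.084]
eef_rot: [3.141, 0.0, -2.518]
wrist_force: [-0.8, 0.3, -1.1]
grip_width: 0.0148
grasp_force: 80.7
```

```bash
python3 -m handwheel '[{"grip":0.0,"dp":[0,0,-0.014],"roll":0},{"grip":0.0,"dp":[0,0,-0.022],"roll":0},{"grip":0.0,"dp":[0,0,-0.026],"roll":0},{"grip":0.0,"dp":[0,0,-0.026],"roll":0},{"grip":0.0,"dp":[0,0,-0.026],"roll":0},{"grip":0.05,"dp":[0,0,-0.026],"roll":0},{"grip":0.05,"dp":[0,0,-0.026],"roll":0},{"grip":0.05,"dp":[0,0,-0.026],"roll":0},{"grip":0.05,"dp":[0,0,0.02],"roll":0},{"grip":0.05,"dp":[0,0,0.07],"roll":0},{"grip":0.05,"dp":[0,0,0.12],"roll":0},{"grip":0.05,"dp":[0,0,0.15],"roll":0}]'
python3 - <<'E'
from h import *
T=cams.capture("top");S=cams.capture("side")
for n,xy,t in [("p1",(.595,-.37),.088),("p2",(.475,-.368),.088),("c322",(.42,.047),.083),("c354",(.436,-.05),.083),("c431",(.315,-.293),.083)]:
    print(n); [print("   ",b) for b in bar((T,S),xy,t)]
# ports: rectified views at collar top height z=0.065
out=[]
for p in(T,S):
  row=[]
  for c in [(.6124,.0588),(.6036,-.0587),(.5948,-.176)]:
    g=np.linspace(-.05,.05,200); M=np.zeros((200,200,2),np.float32)
    for i,a in enumerate(g):
      for j,b in enumerate(g): M[i,j]=px(p,(c[0]-a,c[1]-b,.065))
    row.append(cv2.remap(p["frame"],M,None,cv2.INTER_CUBIC))
  out.append(np.hstack(row))
cv2.imwrite("pics/ports.png",cv2.convertScaleAbs(np.vstack(out),alpha=1.6))
for p in(T,S): print([(w(p,d["point"]).round(3).tolist(),round(d["score"],2)) for d in nets.tip_of(p,"port1")])
E
```

```text
time: 26.65
position: [0.4756, -0.3678, 0.2375]
eef_rot: [-3.137, 0.001, -2.52]
wrist_force: [-0.2, -0.2, -0.4]
grip_width: 0.0497
grasp_force: 0.0
p1
    (91, [0.5996, -0.3616], [0.6006, -0.3614, 0.0871], [18.0, 49.0], 38.1)
    (116, [0.5944, -0.3721], [0.5917, -0.3744, 0.0864], [16.0, 73.0], 36.7)
p2
    None
    (134, [0.4752, -0.3693], [0.4714, -0.3727, 0.0862], [17.0, 70.0], 35.8)
c322
    (96, [0.424, 0.0492], [0.4263, 0.0499, 0.0821], [16.0, 63.0], 8.1)
    (100, [0.4217, 0.0443], [0.421, 0.0433, 0.0795], [19.0, 69.0], 8.1)
c354
    None
    (118, [0.4385, -0.0558], [0.4372, -0.0558, 0.08], [20.0, 66.0], 146.2)
c431
    None
    (150, [0.3168, -0.2952], [0.3151, -0.2979, 0.0805], [17.0, 69.0], 30.0)
[([0.613, 0.061, 0.048], 0.92), ([0.595, -0.175, 0.051], 0.82), ([0.538, -0.37, 0.009], 0.73), ([0.606, -0.06, 0.048], 0.7)]
[([0.599, -0.171, 0.051], 0.79), ([0.605, -0.056, 0.05], 0.77), ([0.616, 0.062, 0.05], 0.58)]
```

View pics/ports.png

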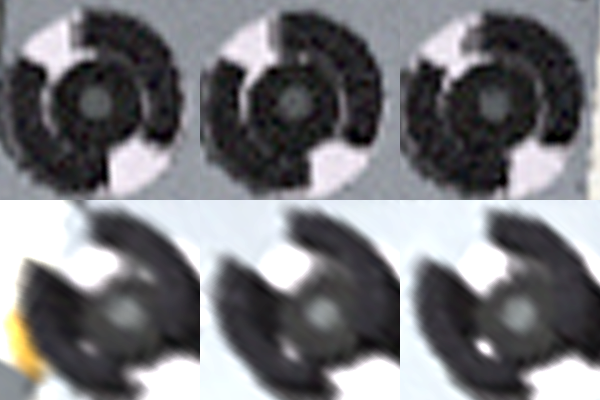

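The rectified views show all three ports with gaps at about 36–37° (gap centres (50,48)/(138,162) about the centre (94,105)). Both spent canisters are upright in the crate. I now pick up the fresh one at (431,255), which is grey with a bar and so not the pink decoy at (433,302) or the tin.

```bash
python3 -m handwheel '[{"grip":0.05,"dp":[-0.04,0.02,0],"roll":-5.5},{"grip":0.05,"dp":[-0.08,0.04,0],"roll":-5.5},{"grip":0.05,"dp":[-0.12,0.06,0],"roll":-5.5},{"grip":0.05,"dp":[-0.159,0.074,0],"roll":-5.5},{"grip":0.05,"dp":[-0.159,0.074,-0.04],"roll":-5.5},{"grip":0.05,"dp":[-0.159,0.074,-0.08],"roll":-5.5},{"grip":0.05,"dp":[-0.159,0.074,-0.12],"roll":-5.5},{"grip":0.05,"dp":[-0.159,0.074,-0.125],"roll":-5.5},{"grip":0.05,"dp":[-0.159,0.074,-0.125],"roll":-5.5}]' 80
python3 - <<'E'
from h import *
S=cams.capture("side")
cv2.imwrite("pics/side3.png",cv2.resize(S["frame"][180:340,250:450],None,fx=3,fy=3))
E
```

```text
time: 27.75
position: [0.3156, -0.2926, 0.1073]
eef_rot: [3.138, -0.0, -2.616]
wrist_force: [-0.1, 0.5, 1.0]
grip_width: 0.05
grasp_force: 0.0
```

View pics/side3.png

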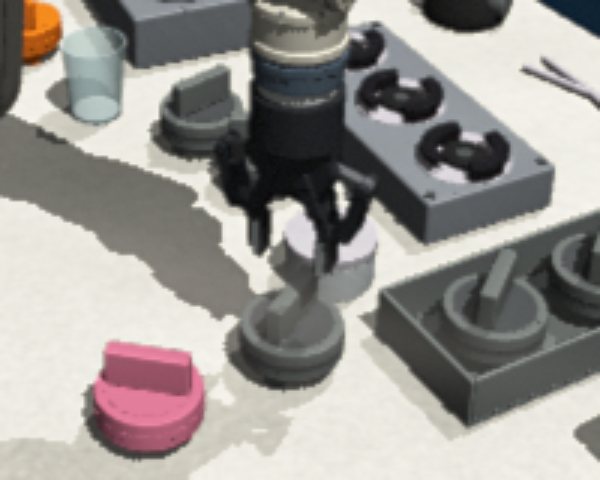

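The open fingers straddle the grey canister's bar at crop (290,325), with the tin behind and the pink decoy well clear. I descend, grip and lift.

```bash
python3 -m handwheel '[{"grip":0.05,"dp":[0.001,-0.001,-0.03],"roll":0},{"grip":0.05,"dp":[0.001,-0.001,-0.05],"roll":0},{"grip":0.05,"dp":[0.001,-0.001,-0.054],"roll":0},{"grip":0.05,"dp":[0.001,-0.001,-0.054],"roll":0},{"grip":0.0,"dp":[0.001,-0.001,-0.054],"roll":0},{"grip":0.0,"dp":[0.001,-0.001,-0.054],"roll":0},{"grip":0.0,"dp":[0.001,-0.001,-0.054],"roll":0},{"grip":0.0,"dp":[0.001,-0.001,-0.054],"roll":0},{"grip":0.0,"dp":[0.001,-0.001,-0.054],"roll":0}]' 80
python3 -m handwheel '[{"grip":0.0,"dp":[0,0,0.05],"roll":0},{"grip":0.0,"dp":[0,0,0.10],"roll":0},{"grip":0.0,"dp":[0,0,0.15],"roll":0},{"grip":0.0,"dp":[0.02,0.01,0.18],"roll":0},{"grip":0.0,"dp":[0.06,0.03,0.18],"roll":3},{"grip":0.0,"dp":[0.1,0.045,0.18],"roll":6},{"grip":0.0,"dp":[0.14,0.06,0.18],"roll":6},{"grip":0.0,"dp":[0.18,0.075,0.18],"roll":6},{"grip":0.0,"dp":[0.22,0.095,0.18],"roll":6},{"grip":0.0,"dp":[0.26,0.11,0.18],"roll":6},{"grip":0.0,"dp":[0.278,0.118,0.18],"roll":6},{"grip":0.0,"dp":[0.278,0.118,0.18],"roll":6}]'
```

```text
time: 28.7
position: [0.3175, -0.2948, 0.055]
eef_rot: [-3.14, 0.0, -2.616]
wrist_force: [-0.3, 1.6, 6.6]
grip_width: 0.0146
grasp_force: 80.0
time: 29.9
position: [0.5971, -0.1749, 0.233]
eef_rot: [3.14, -0.0, -2.508]
wrist_force: [-0.5, -0.2, -2.7]
grip_width: 0.0143
grasp_force: 79.0
```

```bash
python3 -m handwheel '[{"grip":0.0,"dp":[-0.002,-0.001,-0.04],"roll":0},{"grip":0.0,"dp":[-0.002,-0.001,-0.08],"roll":0},{"grip":0.0,"dp":[-0.002,-0.001,-0.105],"roll":0},{"grip":0.0,"dp":[-0.002,-0.001,-0.105],"roll":0},{"grip":0.0,"dp":[-0.002,-0.001,-0.105],"roll":0}]'
python3 - <<'E'
from h import *
S=cams.capture("side");T=cams.capture("top")
P=cloud(S); x,y,z=arm.observe()["position"]; print(x,y,z)
m=(np.hypot(P[...,0]-x,P[...,1]-y)<.06)
# drum side: points 8..28 mm below drum top (tcp-7mm)
q=P[m&(P[...,2]<z-.012)&(P[...,2]>z-.03)]
from scipy.optimize import least_squares
r=least_squares(lambda c:np.hypot(q[:,0]-c[0],q[:,1]-c[1])-.045,[x,y],loss="soft_l1",f_scale=.002); print(len(q),r.x,np.std(r.fun))
cv2.imwrite("pics/side4.png",cv2.resize(S["frame"][150:300,310:470],None,fx=3.6,fy=3.6))
E
```

```text
time: 30.4
position: [0.5928, -0.1778, 0.13]
eef_rot: [-3.142, -0.0, -2.511]
wrist_force: [0.2, -0.4, -1.9]
grip_width: 0.0147
grasp_force: 78.8
0.5937865222682628 -0.17802548854663033 0.131239095272727
183 [ 0.59415049 -0.1770438 ] 0.0037765153860629215
```

View pics/side4.png

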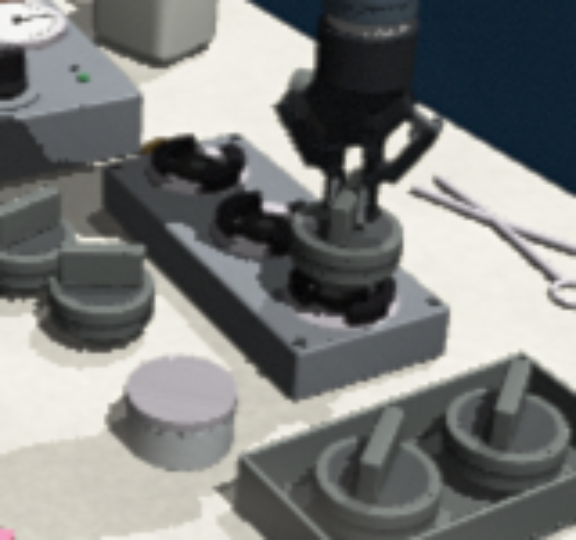

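The canister hangs level over port 2 (crop 345,240). Small correction, then a gentle descent.

```bash
python3 -m handwheel '[{"grip":0.0,"dp":[0.001,0.0015,-0.003],"roll":0},{"grip":0.0,"dp":[0.001,0.0015,-0.006],"roll":0},{"grip":0.0,"dp":[0.001,0.0015,-0.006],"roll":0}]'
python3 -m handwheel '[{"grip":0.0,"dp":[0,0,-0.003],"roll":0},{"grip":0.0,"dp":[0,0,-0.006],"roll":0},{"grip":0.0,"dp":[0,0,-0.006],"roll":0},{"grip":0.0,"dp":[0,0,-0.006],"roll":0}]'
python3 -m handwheel '[{"grip":0.0,"dp":[0,0,-0.003],"roll":0},{"grip":0.0,"dp":[0,0,-0.006],"roll":0},{"grip":0.0,"dp":[0,0,-0.006],"roll":0}]'
```

```text
time: 30.8
position: [0.5941, -0.1758, 0.1232]
eef_rot: [-3.141, 0.0, -2.511]
wrist_force: [0.4, -0.2, -1.7]
grip_width: 0.0144
grasp_force: 78.9
time: 31.2
position: [0.5941, -0.1759, 0.117]
eef_rot: [3.141, -0.0, -2.511]
wrist_force: [-0.2, 0.2, -2.5]
grip_width: 0.0148
grasp_force: 78.9
time: 31.5
position: [0.5942, -0.1759, 0.1111]
eef_rot: [-3.141, 0.0, -2.511]
wrist_force: [-0.6, 0.7, 0.5]
grip_width: 0.0148
grasp_force: 79.4
```

It has entered the port (underside at the seal plate). I press.

```bash
python3 -m handwheel '[{"grip":0.0,"dp":[0,0,-0.004],"roll":0},{"grip":0.0,"dp":[0,0,-0.009],"roll":0},{"grip":0.0,"dp":[0,0,-0.009],"roll":0},{"grip":0.0,"dp":[0,0,-0.009],"roll":0}]'
```

```text
time: 31.9
position: [0.5943, -0.1759, 0.105]
eef_rot: [-3.139, 0.001, -2.511]
wrist_force: [-7.4, 3.2, 22.4]
grip_width: 0.0147
grasp_force: 83.0
```

```bash
python3 -m handwheel '[{"grip":0.0,"dp":[0,0,0],"roll":-8},{"grip":0.0,"dp":[0,0,0],"roll":-16},{"grip":0.0,"dp":[0,0,0],"roll":-24},{"grip":0.0,"dp":[0,0,0],"roll":-32},{"grip":0.0,"dp":[0,0,0],"roll":-40},{"grip":0.0,"dp":[0,0,0],"roll":-48},{"grip":0.0,"dp":[0,0,0],"roll":-56},{"grip":0.0,"dp":[0,0,0],"roll":-64},{"grip":0.0,"dp":[0,0,0],"roll":-72},{"grip":0.0,"dp":[0,0,0],"roll":-77},{"grip":0.0,"dp":[0,0,0],"roll":-77},{"grip":0.0,"dp":[0,0,0],"roll":-77}]'
python3 -c "
from rig import arm;s=arm.observe();print(s['torque'],s['joints'][5])"
python3 -m handwheel '[{"grip":0.0,"dp":[0,0,0],"roll":-3},{"grip":0.0,"dp":[0,0,0],"roll":-3}]'
python3 -c "
from rig import arm;s=arm.observe();print(s['torque'],s['joints'][5])"
python3 -m handwheel '[{"grip":0.0,"dp":[0,0,0],"roll":-3},{"grip":0.0,"dp":[0,0,0],"roll":-3}]'
python3 -c "
from rig import arm;s=arm.observe();print(s['torque'],s['joints'][5])"
```

```text
time: 33.1
position: [0.5958, -0.176, 0.1051]
eef_rot: [3.139, 0.005, 2.429]
wrist_force: [-0.6, 4.1, 19.5]
grip_width: 0.0151
grasp_force: 82.3
[ 0.76668114  0.26872147 -0.13691581] 0.29041185961749644
time: 33.3
position: [0.5959, -0.1759, 0.1051]
eef_rot: [3.139, 0.005, 2.375]
wrist_force: [0.0, 4.4, 20.0]
grip_width: 0.0146
grasp_force: 82.2
[0.7982956  0.20944814 0.05208311] 0.34393669218170064
time: 33.5
position: [0.5959, -0.1759, 0.1051]
eef_rot: [3.138, 0.005, 2.323]
wrist_force: [0.2, 3.2, 18.9]
grip_width: 0.0147
grasp_force: 82.3
[0.78530756 0.19264395 0.04256692] 0.3962900397655148
```

```bash
for k in 1; do python3 -m handwheel '[{"grip":0.0,"dp":[0,0,0],"roll":-3},{"grip":0.0,"dp":[0,0,0],"roll":-3}]'
python3 -c "
from rig import arm;s=arm.observe();print(s['torque'],s['joints'][5])"
python3 -m handwheel '[{"grip":0.0,"dp":[0,0,0],"roll":-3},{"grip":0.0,"dp":[0,0,0],"roll":-3}]'
python3 -c "
from rig import arm;s=arm.observe();print(s['torque'],s['joints'][5])"; done
```

```text
time: 33.7
position: [0.5958, -0.1758, 0.1051]
eef_rot: [3.138, 0.005, 2.271]
wrist_force: [-1.0, 3.5, 19.0]
grip_width: 0.0148
grasp_force: 82.4
[0.70947846 0.30761306 0.64955599] 0.4478349060589723
time: 33.9
position: [0.5958, -0.1758, 0.1051]
eef_rot: [3.138, 0.005, 2.221]
wrist_force: [-0.1, 3.1, 19.9]
grip_width: 0.0146
grasp_force: 89.2
[0.60215797 0.47409291 1.87546087] 0.4986265610111547
```

The torque rises to 1.9 N·m, so it is at the stop. I let go and check.

```bash
python3 -m handwheel '[{"grip":0.0,"dp":[0,0,0.002],"roll":2},{"grip":0.0,"dp":[0,0,0.004],"roll":3},{"grip":0.0,"dp":[0,0,0.004],"roll":3},{"grip":0.05,"dp":[0,0,0.004],"roll":3},{"grip":0.05,"dp":[0,0,0.004],"roll":3},{"grip":0.05,"dp":[0,0,0.004],"roll":3},{"grip":0.05,"dp":[0,0,0.05],"roll":3},{"grip":0.05,"dp":[0,0,0.1],"roll":3},{"grip":0.05,"dp":[-0.02,0.01,0.12],"roll":8},{"grip":0.05,"dp":[-0.06,0.04,0.12],"roll":16},{"grip":0.05,"dp":[-0.1,0.07,0.12],"roll":19},{"grip":0.05,"dp":[-0.14,0.1,0.12],"roll":19}]' 80
python3 - <<'E'
from h import *
T=cams.capture("top");S=cams.capture("side")
for n,xy,t in [("locked2",(.595,-.176),.136),("c322",(.42,.047),.083),("c354",(.438,-.053),.083)]:
    print(n); [print("   ",b) for b in bar((T,S),xy,t)]
E
```

```text
time: 35.1
position: [0.4523, -0.0751, 0.2217]
eef_rot: [-3.141, -0.001, 2.552]
wrist_force: [0.1, 0.1, 0.4]
grip_width: 0.0502
grasp_force: 0.0
locked2
    None
    (127, [0.5956, -0.1785], [0.5942, -0.1798, 0.1327], [23.0, 69.0], 132.8)
c322
    (105, [0.4217, 0.049], [0.4248, 0.0501, 0.0822], [16.0, 67.0], 7.3)
    (94, [0.4238, 0.0435], [0.4207, 0.0429, 0.0799], [22.0, 70.0], 8.4)
c354
    None
    (115, [0.4396, -0.0543], [0.4378, -0.0555, 0.0797], [22.0, 66.0], 146.2)
```

Port 2's canister is at the same height as the earlier locked ones (locked). Next is the canister at (354,210).

```bash
python3 -m handwheel '[{"grip":0.045,"dp":[-0.014,0.0215,0],"roll":0},{"grip":0.045,"dp":[-0.014,0.0215,-0.04],"roll":0},{"grip":0.045,"dp":[-0.014,0.0215,-0.08],"roll":0},{"grip":0.045,"dp":[-0.014,0.0215,-0.11],"roll":0},{"grip":0.045,"dp":[-0.014,0.0215,-0.11],"roll":0},{"grip":0.045,"dp":[-0.014,0.0215,-0.11],"roll":0}]' 80
python3 - <<'E'
from h import *
S=cams.capture("side")
[print(b) for b in bar((S,),(.438,-.053),.083)]
cv2.imwrite("pics/side5.png",cv2.resize(S["frame"][140:270,260:420],None,fx=4,fy=4))
E
```

```text
time: 35.8
position: [0.4404, -0.0547, 0.1126]
eef_rot: [-3.141, -0.001, 2.55]
wrist_force: [0.3, 0.5, 0.3]
grip_width: 0.0452
grasp_force: 0.0
(117, [0.4389, -0.055], [0.438, -0.056, 0.0798], [22.0, 67.0], 144.6)
```

View pics/side5.png

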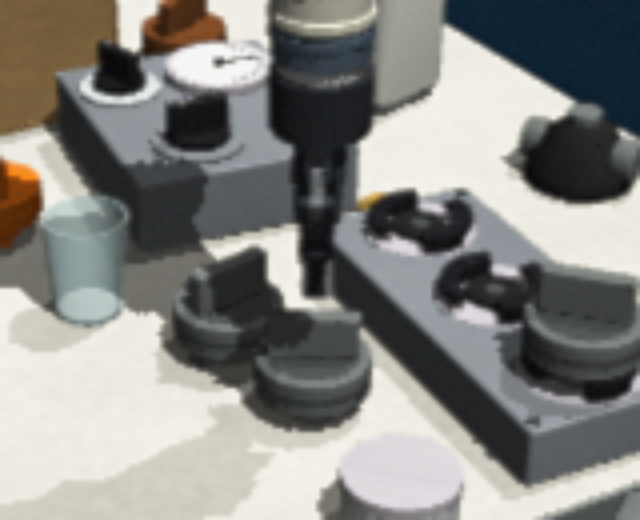

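The fingers are edge-on above the near canister's bar at crop (315,335), the far one is clear at (228,290), and port 2's canister sits seated at right. I grip it and take it to port 1.

```bash
python3 -m handwheel '[{"grip":0.045,"dp":[-0.0015,0.001,-0.03],"roll":0},{"grip":0.045,"dp":[-0.0015,0.001,-0.05],"roll":0},{"grip":0.045,"dp":[-0.0015,0.001,-0.0585],"roll":0},{"grip":0.045,"dp":[-0.0015,0.001,-0.0585],"roll":0},{"grip":0.0,"dp":[-0.0015,0.001,-0.0585],"roll":0},{"grip":0.0,"dp":[-0.0015,0.001,-0.0585],"roll":0},{"grip":0.0,"dp":[-0.0015,0.001,-0.0585],"roll":0},{"grip":0.0,"dp":[-0.0015,0.001,-0.0585],"roll":0},{"grip":0.0,"dp":[-0.0015,0.001,-0.0585],"roll":0}]' 80
python3 -m handwheel '[{"grip":0.0,"dp":[0,0,0.05],"roll":0},{"grip":0.0,"dp":[0,0,0.10],"roll":0},{"grip":0.0,"dp":[0,0,0.15],"roll":8},{"grip":0.0,"dp":[0.02,0,0.17],"roll":16},{"grip":0.0,"dp":[0.06,0,0.17],"roll":24},{"grip":0.0,"dp":[0.1,-0.005,0.17],"roll":32},{"grip":0.0,"dp":[0.14,-0.005,0.17],"roll":40},{"grip":0.0,"dp":[0.165,-0.005,0.17],"roll":48},{"grip":0.0,"dp":[0.165,-0.005,0.17],"roll":56},{"grip":0.0,"dp":[0.165,-0.005,0.17],"roll":64},{"grip":0.0,"dp":[0.165,-0.005,0.15],"roll":70},{"grip":0.0,"dp":[0.165,-0.005,0.11],"roll":70}]'
python3 -m handwheel '[{"grip":0.0,"dp":[0,0,-0.02],"roll":0},{"grip":0.0,"dp":[0,0,-0.02],"roll":0},{"grip":0.0,"dp":[0,0,-0.02],"roll":0}]'
```

```text
time: 36.75
position: [0.4395, -0.0536, 0.0548]
eef_rot: [3.141, 0.002, 2.551]
wrist_force: [0.3, 0.5, 7.8]
grip_width: 0.0148
grasp_force: 78.4
time: 37.95
position: [0.6052, -0.0587, 0.1657]
eef_rot: [-3.137, 0.004, -2.507]
wrist_force: [1.5, 0.2, -2.8]
grip_width: 0.0149
grasp_force: 79.6
time: 38.25
position: [0.6038, -0.0584, 0.1443]
eef_rot: [3.142, -0.0, -2.511]
wrist_force: [-0.3, 0.0, -2.2]
grip_width: 0.0146
grasp_force: 79.1
```

```bash
python3 -m handwheel '[{"grip":0.0,"dp":[0,0,-0.014],"roll":0},{"grip":0.0,"dp":[0,0,-0.02],"roll":0},{"grip":0.0,"dp":[0,0,-0.024],"roll":0},{"grip":0.0,"dp":[0,0,-0.027],"roll":0},{"grip":0.0,"dp":[0,0,-0.027],"roll":0}]'
python3 -m handwheel '[{"grip":0.0,"dp":[0,0,-0.003],"roll":0},{"grip":0.0,"dp":[0,0,-0.006],"roll":0},{"grip":0.0,"dp":[0,0,-0.006],"roll":0}]'
```

```text
time: 38.75
position: [0.6038, -0.0584, 0.1169]
eef_rot: [-3.141, 0.0, -2.511]
wrist_force: [1.1, -0.2, -2.2]
grip_width: 0.0148
grasp_force: 79.4
time: 39.05
position: [0.6041, -0.0582, 0.1108]
eef_rot: [-3.141, 0.001, -2.511]
wrist_force: [1.4, 1.0, 2.0]
grip_width: 0.015
grasp_force: 80.2
```

Entered. I press and turn clockwise.

```bash
python3 -m handwheel '[{"grip":0.0,"dp":[0,0,-0.004],"roll":0},{"grip":0.0,"dp":[0,0,-0.009],"roll":0},{"grip":0.0,"dp":[0,0,-0.009],"roll":0},{"grip":0.0,"dp":[0,0,-0.009],"roll":0}]'
python3 -m handwheel '[{"grip":0.0,"dp":[0,0,0],"roll":-8},{"grip":0.0,"dp":[0,0,0],"roll":-16},{"grip":0.0,"dp":[0,0,0],"roll":-24},{"grip":0.0,"dp":[0,0,0],"roll":-32},{"grip":0.0,"dp":[0,0,0],"roll":-40},{"grip":0.0,"dp":[0,0,0],"roll":-48},{"grip":0.0,"dp":[0,0,0],"roll":-56},{"grip":0.0,"dp":[0,0,0],"roll":-64},{"grip":0.0,"dp":[0,0,0],"roll":-72},{"grip":0.0,"dp":[0,0,0],"roll":-80},{"grip":0.0,"dp":[0,0,0],"roll":-80},{"grip":0.0,"dp":[0,0,0],"roll":-80}]'
python3 -c "
from rig import arm;s=arm.observe();print(s['torque'],s['joints'][5])"
python3 -m handwheel '[{"grip":0.0,"dp":[0,0,0],"roll":-4},{"grip":0.0,"dp":[0,0,0],"roll":-4}]'
python3 -c "
from rig import arm;s=arm.observe();print(s['torque'],s['joints'][5])"
python3 -m handwheel '[{"grip":0.0,"dp":[0,0,0],"roll":-3},{"grip":0.0,"dp":[0,0,0],"roll":-3}]'
python3 -c "
from rig import arm;s=arm.observe();print(s['torque'],s['joints'][5])"
```

```text
time: 39.45
position: [0.6043, -0.0581, 0.1048]
eef_rot: [-3.139, 0.003, -2.51]
wrist_force: [-6.1, 3.7, 24.7]
grip_width: 0.0152
grasp_force: 83.4
time: 40.65
position: [0.6055, -0.0596, 0.1048]
eef_rot: [3.14, 0.006, 2.375]
wrist_force: [1.2, -1.4, 19.4]
grip_width: 0.0147
grasp_force: 82.6
[-0.49787217  0.33642131 -0.14047552] 0.5312888464472895
time: 40.85
position: [0.6058, -0.0596, 0.1048]
eef_rot: [3.139, 0.007, 2.304]
wrist_force: [0.7, -1.7, 19.2]
grip_width: 0.0146
grasp_force: 82.5
[-0.50488487  0.03779472  0.15109933] 0.6025213778947974
time: 41.05
position: [0.6061, -0.0594, 0.1048]
eef_rot: [3.138, 0.007, 2.253]
wrist_force: [3.6, -1.2, 17.8]
grip_width: 0.0151
grasp_force: 83.3
[-0.41766059 -0.26392671  1.04424195] 0.6532925281305983
```

At the stop. I let go and head to the last one.

```bash
python3 -m handwheel '[{"grip":0.0,"dp":[0,0,0.002],"roll":1},{"grip":0.0,"dp":[0,0,0.004],"roll":2},{"grip":0.0,"dp":[0,0,0.004],"roll":2},{"grip":0.045,"dp":[0,0,0.004],"roll":2},{"grip":0.045,"dp":[0,0,0.004],"roll":2},{"grip":0.045,"dp":[0,0,0.004],"roll":2},{"grip":0.045,"dp":[0,0,0.05],"roll":2},{"grip":0.045,"dp":[0,0,0.1],"roll":2},{"grip":0.045,"dp":[-0.02,0.01,0.12],"roll":10},{"grip":0.045,"dp":[-0.06,0.03,0.12],"roll":18},{"grip":0.045,"dp":[-0.1,0.06,0.12],"roll":26},{"grip":0.045,"dp":[-0.14,0.08,0.12],"roll":34}]' 80
python3 -m handwheel '[{"grip":0.045,"dp":[-0.02,0.01,0],"roll":8},{"grip":0.045,"dp":[-0.04,0.025,0],"roll":16},{"grip":0.045,"dp":[-0.04,0.025,-0.04],"roll":24},{"grip":0.045,"dp":[-0.04,0.025,-0.08],"roll":25},{"grip":0.045,"dp":[-0.04,0.025,-0.1],"roll":25},{"grip":0.045,"dp":[-0.04,0.025,-0.1],"roll":25},{"grip":0.045,"dp":[-0.04,0.025,-0.1],"roll":25}]' 80
python3 - <<'E'
from h import *
T=cams.capture("top");S=cams.capture("side")
for n,xy,t in [("locked1",(.605,-.059),.136),("locked2",(.595,-.176),.136),("c322",(.42,.047),.083)]:
    print(n); [print("   ",b) for b in bar((T,S),xy,t)]
cv2.imwrite("pics/side6.png",cv2.resize(S["frame"][140:270,260:420],None,fx=4,fy=4))
E
```

```text
time: 42.25
position: [0.4617, 0.0226, 0.2212]
eef_rot: [-3.142, -0.001, 2.853]
wrist_force: [0.3, 0.1, 0.9]
grip_width: 0.0451
grasp_force: 0.0
time: 42.95
position: [0.4237, 0.0465, 0.1221]
eef_rot: [-3.142, -0.0, -3.0]
wrist_force: [0.2, 0.2, 1.5]
grip_width: 0.0449
grasp_force: 0.0
locked1
    (129, [0.6038, -0.0571], [0.6024, -0.0574, 0.135], [18.0, 69.0], 132.5)
    (105, [0.604, -0.0614], [0.6035, -0.0623, 0.1327], [25.0, 69.0], 132.7)
locked2
    (122, [0.5934, -0.1747], [0.5922, -0.1739, 0.1356], [16.0, 68.0], 130.5)
    (123, [0.5957, -0.1786], [0.5946, -0.1803, 0.1328], [23.0, 69.0], 131.5)
c322
    None
    (98, [0.4232, 0.0449], [0.421, 0.0436, 0.0795], [19.0, 75.0], 9.0)
```

View pics/side6.png

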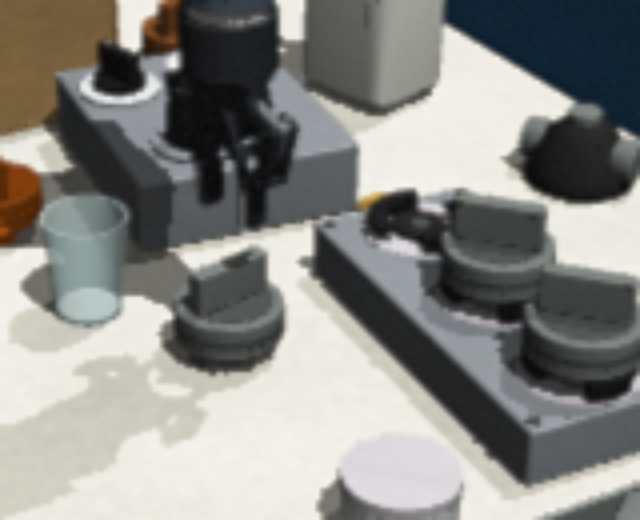

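The two locked canisters sit level and the gripper straddles the last one at crop (228,290), clear of the beaker at (88,260). I pick it up and take it to port 0.

```bash
python3 -m handwheel '[{"grip":0.045,"dp":[-0.0015,-0.0005,-0.035],"roll":0},{"grip":0.045,"dp":[-0.0015,-0.0005,-0.06],"roll":0},{"grip":0.045,"dp":[-0.0015,-0.0005,-0.068],"roll":0},{"grip":0.045,"dp":[-0.0015,-0.0005,-0.068],"roll":0},{"grip":0.0,"dp":[-0.0015,-0.0005,-0.068],"roll":0},{"grip":0.0,"dp":[-0.0015,-0.0005,-0.068],"roll":0},{"grip":0.0,"dp":[-0.0015,-0.0005,-0.068],"roll":0},{"grip":0.0,"dp":[-0.0015,-0.0005,-0.068],"roll":0},{"grip":0.0,"dp":[-0.0015,-0.0005,-0.068],"roll":0}]' 80
python3 -m handwheel '[{"grip":0.0,"dp":[0,0,0.05],"roll":0},{"grip":0.0,"dp":[0,0,0.10],"roll":0},{"grip":0.0,"dp":[0,0,0.15],"roll":0},{"grip":0.0,"dp":[0.02,0,0.17],"roll":8},{"grip":0.0,"dp":[0.06,0.005,0.17],"roll":16},{"grip":0.0,"dp":[0.1,0.01,0.17],"roll":24},{"grip":0.0,"dp":[0.14,0.013,0.17],"roll":28.5},{"grip":0.0,"dp":[0.18,0.013,0.17],"roll":28.5},{"grip":0.0,"dp":[0.1905,0.013,0.17],"roll":28.5},{"grip":0.0,"dp":[0.1905,0.013,0.13],"roll":28.5},{"grip":0.0,"dp":[0.1905,0.013,0.09],"roll":28.5},{"grip":0.0,"dp":[0.1905,0.013,0.09],"roll":28.5}]'
python3 -m handwheel '[{"grip":0.0,"dp":[0,0,0],"roll":0},{"grip":0.0,"dp":[0,0,0],"roll":0}]'
```

```text
time: 43.95
position: [0.423, 0.0461, 0.0547]
eef_rot: [-3.141, 0.002, -3.0]
wrist_force: [-0.9, 1.6, 6.8]
grip_width: 0.0149
grasp_force: 79.9
time: 45.15
position: [0.6094, 0.0592, 0.1388]
eef_rot: [3.136, -0.007, -2.502]
wrist_force: [-1.7, -1.1, -1.7]
grip_width: 0.0148
grasp_force: 78.6
time: 45.35
position: [0.6136, 0.0591, 0.1463]
eef_rot: [-3.139, 0.003, -2.502]
wrist_force: [0.4, 0.1, -1.2]
grip_width: 0.0148
grasp_force: 78.6
```

```bash
python3 -m handwheel '[{"grip":0.0,"dp":[-0.0005,0,-0.014],"roll":0},{"grip":0.0,"dp":[-0.0005,0,-0.016],"roll":0},{"grip":0.0,"dp":[-0.0005,0,-0.018],"roll":0},{"grip":0.0,"dp":[-0.0005,0,-0.022],"roll":0},{"grip":0.0,"dp":[-0.0005,0,-0.026],"roll":0},{"grip":0.0,"dp":[-0.0005,0,-0.026],"roll":0}]'
python3 -m handwheel '[{"grip":0.0,"dp":[0,0,-0.003],"roll":0},{"grip":0.0,"dp":[0,0,-0.006],"roll":0},{"grip":0.0,"dp":[0,0,-0.006],"roll":0}]'
```

```text
time: 45.95
position: [0.6119, 0.0591, 0.1173]
eef_rot: [3.141, -0.001, -2.502]
wrist_force: [0.6, 0.3, -1.1]
grip_width: 0.0148
grasp_force: 78.8
time: 46.25
position: [0.6127, 0.0591, 0.1115]
eef_rot: [-3.141, 0.001, -2.502]
wrist_force: [3.3, 1.0, -4.1]
grip_width: 0.0151
grasp_force: 78.8
```

```bash
python3 -m handwheel '[{"grip":0.0,"dp":[0,0,-0.004],"roll":0},{"grip":0.0,"dp":[0,0,-0.009],"roll":0},{"grip":0.0,"dp":[0,0,-0.009],"roll":0},{"grip":0.0,"dp":[0,0,-0.009],"roll":0}]'
python3 -m handwheel '[{"grip":0.0,"dp":[0,0,0],"roll":-8},{"grip":0.0,"dp":[0,0,0],"roll":-16},{"grip":0.0,"dp":[0,0,0],"roll":-24},{"grip":0.0,"dp":[0,0,0],"roll":-32},{"grip":0.0,"dp":[0,0,0],"roll":-40},{"grip":0.0,"dp":[0,0,0],"roll":-48},{"grip":0.0,"dp":[0,0,0],"roll":-56},{"grip":0.0,"dp":[0,0,0],"roll":-64},{"grip":0.0,"dp":[0,0,0],"roll":-72},{"grip":0.0,"dp":[0,0,0],"roll":-80},{"grip":0.0,"dp":[0,0,0],"roll":-80},{"grip":0.0,"dp":[0,0,0],"roll":-80}]'
python3 -c "
from rig import arm;s=arm.observe();print(s['torque'],s['joints'][5])"
python3 -m handwheel '[{"grip":0.0,"dp":[0,0,0],"roll":-4},{"grip":0.0,"dp":[0,0,0],"roll":-4}]'
python3 -c "
from rig import arm;s=arm.observe();print(s['torque'],s['joints'][5])"
python3 -m handwheel '[{"grip":0.0,"dp":[0,0,0],"roll":-3},{"grip":0.0,"dp":[0,0,0],"roll":-3}]'
python3 -c "
from rig import arm;s=arm.observe();print(s['torque'],s['joints'][5])"
```

```text
time: 46.65
position: [0.6128, 0.0592, 0.1047]
eef_rot: [-3.14, 0.003, -2.502]
wrist_force: [-1.3, 0.7, 15.1]
grip_width: 0.0149
grasp_force: 81.7
time: 47.85
position: [0.6135, 0.0587, 0.1048]
eef_rot: [3.139, 0.004, 2.384]
wrist_force: [2.0, -1.3, 14.0]
grip_width: 0.0151
grasp_force: 81.3
[-0.33621094 -0.05103768 -0.06734106] 0.7170885880257973
time: 48.05
position: [0.6141, 0.0589, 0.1048]
eef_rot: [3.138, 0.004, 2.313]
wrist_force: [3.3, -0.2, 13.0]
grip_width: 0.015
grasp_force: 81.1
[-0.11912334 -0.60992543  0.07654156] 0.7885346731495825
time: 48.25
position: [0.6146, 0.0591, 0.1049]
eef_rot: [3.137, 0.004, 2.262]
wrist_force: [5.8, -0.1, 12.4]
grip_width: 0.0148
grasp_force: 81.2
[ 0.08118856 -1.11379779  0.72808023] 0.8394266696827236
```

```bash
python3 -m handwheel '[{"grip":0.0,"dp":[0,0,0],"roll":-2},{"grip":0.0,"dp":[0,0,0],"roll":-2}]'
python3 -c "
from rig import arm;s=arm.observe();print(s['torque'],s['joints'][5])"
python3 -m handwheel '[{"grip":0.0,"dp":[0,0,0.002],"roll":1},{"grip":0.0,"dp":[0,0,0.004],"roll":3},{"grip":0.0,"dp":[0,0,0.004],"roll":3},{"grip":0.045,"dp":[0,0,0.004],"roll":3},{"grip":0.045,"dp":[0,0,0.004],"roll":3},{"grip":0.045,"dp":[0,0,0.004],"roll":3},{"grip":0.045,"dp":[0,0,0.05],"roll":3},{"grip":0.045,"dp":[0,0,0.1],"roll":3},{"grip":0.045,"dp":[-0.05,-0.02,0.13],"roll":3},{"grip":0.045,"dp":[-0.1,-0.04,0.15],"roll":3},{"grip":0.045,"dp":[-0.15,-0.06,0.15],"roll":3},{"grip":0.045,"dp":[-0.2,-0.08,0.15],"roll":3}]' 80
python3 -m handwheel '[{"grip":0.045,"dp":[-0.05,-0.05,0],"roll":0},{"grip":0.045,"dp":[-0.05,-0.1,0],"roll":0},{"grip":0.045,"dp":[-0.05,-0.1,0],"roll":0},{"grip":0.045,"dp":[-0.05,-0.1,0],"roll":0}]'
python3 - <<'E'
from h import *
T=cams.capture("top");S=cams.capture("side")
for n,xy,t in [("l0",(.613,.059),.136),("l1",(.605,-.059),.136),("l2",(.595,-.176),.136),("p1",(.595,-.37),.088),("p2",(.475,-.368),.088),("valve",(.512,.259),.114),("zero",(.499,.39),.114)]:
    print(n); [print("   ",b) for b in bar((T,S),xy,t)]
for t in("tin","beaker"): print([(w(p,nets.tip_of(p,t)[0]["point"]).round(3).tolist()) for p in (T,S) if nets.tip_of(p,t)])
a=cv2.resize(T["frame"][100:280,150:500],(700,360),interpolation=cv2.INTER_CUBIC)
d=cv2.resize(T["frame"][120:175,190:280],(360,220),interpolation=cv2.INTER_CUBIC)
d2=cv2.resize(S["frame"][150:300,300:530],(340,220),interpolation=cv2.INTER_CUBIC)
cv2.imwrite("pics/final.png",np.vstack([a,np.hstack([d,d2])]))
E
```

```text
time: 48.45
position: [0.6146, 0.0592, 0.1049]
eef_rot: [3.137, 0.004, 2.229]
wrist_force: [4.8, 0.2, 12.3]
grip_width: 0.0152
grasp_force: 85.2
[-0.0060487  -1.1398372   1.69098673] 0.8727394583496229
time: 49.65
position: [0.4342, -0.0118, 0.2524]
eef_rot: [3.141, 0.001, 2.28]
wrist_force: [-0.1, -0.6, -0.1]
grip_width: 0.0452
grasp_force: 0.0
time: 50.05
position: [0.3851, -0.1133, 0.252]
eef_rot: [-3.141, 0.0, 2.276]
wrist_force: [0.1, 0.1, -0.9]
grip_width: 0.045
grasp_force: 0.0
l0
    (129, [0.6123, 0.0604], [0.611, 0.0603, 0.1352], [18.0, 70.0], 131.1)
    (93, [0.6131, 0.0577], [0.612, 0.0555, 0.1324], [25.0, 70.0], 133.6)
l1
    (127, [0.6027, -0.057], [0.6018, -0.0568, 0.1355], [17.0, 70.0], 132.3)
    (109, [0.6042, -0.0601], [0.603, -0.0624, 0.1327], [22.0, 68.0], 131.4)
l2
    None
    (121, [0.5952, -0.1787], [0.5941, -0.1796, 0.1331], [21.0, 69.0], 132.5)
p1
    (136, [0.5927, -0.3689], [0.5921, -0.368, 0.0863], [19.0, 69.0], 37.4)
    (115, [0.5944, -0.3722], [0.5914, -0.3746, 0.0864], [16.0, 71.0], 37.0)
p2
    (132, [0.4728, -0.3657], [0.4731, -0.3647, 0.0862], [19.0, 70.0], 35.5)
    (134, [0.4765, -0.3681], [0.4716, -0.3725, 0.086], [16.0, 73.0], 35.5)
valve
    (87, [0.5089, 0.2598], [0.5083, 0.2598, 0.1127], [14.0, 56.0], 170.5)
    (55, [0.5099, 0.255], [0.5097, 0.2554, 0.1104], [21.0, 53.0], 171.4)
zero
    (79, [0.4983, 0.3927], [0.4974, 0.3916, 0.1127], [15.0, 46.0], 102.0)
    (37, [0.4991, 0.3864], [0.4982, 0.3866, 0.1099], [16.0, 49.0], 103.8)
[[0.414, -0.207, 0.001]]
[[0.353, 0.159, -0.001], [0.353, 0.157, -0.0]]
```

View pics/final.png

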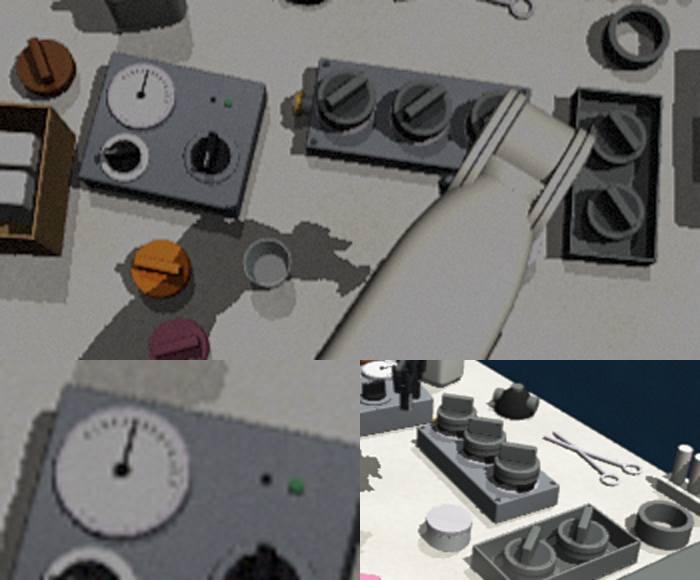

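The picture shows the pointer on zero (left-crop 133,425), three canisters locked in the manifold and two spent ones upright in the crate. The tin and beaker have not moved.

```bash
python3 -c "
from rig import arm;print(arm.job_done())"
```

```text
the job is handed in; nothing more can be done
None
```

The job is handed in at about 50 s of robot time: valve off at its stop, gauge on zero, both spent canisters upright in the crate, and all three fresh canisters locked in ports 0, 1 and 2; the hand-in gave back no verdict.

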